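# Right the tipped glaze bottles against the partition

### The job

Two glaze bottles have tipped over in the lane of the wooden rack, one on each side of its upright partition, and lean on the jars at the ends. Stand each one upright again, flat on the floor of the lane and with its side touching the partition on its own side, no gap left. Set them down gently without dropping them, leave the jars standing about where they are, and do not disturb the other things on the bench.

Things in the scene. Friction and masses are not known exactly. Their poses are not given: they have to be found in the camera images.
- rack: Fixed wooden rack, one lane, 82 x 460 mm outside. Origin: centre of its underside. y runs along the lane to its left end, x across, z up. Lane floor 12 mm above the origin, 62 x 440 mm inside lips 10 mm high. A fixed upright board (partition), 10 mm thick, 62 mm wide, 90 mm tall, crosses the lane within 18 mm of its middle; its exact place is not reported: find it by touch or sight.
- bottle_left: White bottle, grey cap, 150 mm tall, 0.3 to 0.65 kg. Square body 52 x 52 mm up to 110 mm, shoulder to 124 mm, round cap 30 mm diameter, 124 to 150 mm above the foot. Origin: centre of its foot; z axis from foot to cap, faces square to x and y. Tipped about 38 degrees from upright towards the rack's +y end, on its foot's edge, its side resting on the top edge of jar_left; the cap hangs free above the jar.
- bottle_left_cap (a point): Middle of the cap of bottle_left, on its axis, 138 mm from the foot.
- bottle_right: White bottle, grey cap, 150 mm tall, 0.3 to 0.65 kg. Square body 52 x 52 mm up to 110 mm, shoulder to 124 mm, round cap 30 mm diameter, 124 to 150 mm above the foot. Origin: centre of its foot; z axis from foot to cap, faces square to x and y. Tipped about 60 degrees from upright towards the rack's -y end, on its foot's edge, its side resting on the top edge of jar_right; the cap hangs free above the jar.
- bottle_right_cap (a point): Middle of the cap of bottle_right, on its axis, 138 mm from the foot.
- jar_left: Round squat jar, white with a grey band, 56 mm in diameter, 70 mm tall, 0.3 kg, standing loose in the lane near its +y end. Origin: centre of its underside.
- jar_right: Round squat jar, 56 mm in diameter, 50 mm tall, 0.3 kg, standing loose in the lane near its -y end. Origin: centre of its underside.
- bowl: Bystander: terracotta bowl turned upside down, 110 mm across, 55 mm high. Origin: centre of its underside.
- cup: Bystander: upside-down white cup, 72 mm across, 75 mm high. Origin: centre of its underside.
- bisque_pot: Bystander: small terracotta pot, 84 mm across, 66 mm high. Origin: centre of its underside.
- rib_spatula: Bystander: spatula lying flat on the bench.
- glaze_brush: Bystander: brush lying flat on the bench.
- rib: Bystander: flat wooden rib, 90 x 50 x 8 mm, lying on the bench.
There are look-alikes about, which are no part of the job. What is shaped like the bottle_left but orange or pink is not meant.

How it is judged:
By the outcome, as a careful person would: the job done as asked, in the order asked, and still so for the second after the job is handed in, with the robot touching nothing.
It also fails if it takes over 70 s, if anything falls off the work surface, if the arm or the gripper's body presses on something with over 40 N, if the wrist force passes 120 N, or if a joint passes its speed limit or range.

### The arm

A 6-joint arm with a two-finger parallel gripper is mounted at the origin on the work surface. World frame = base frame: x ahead of the robot, y to its left, z up, the work surface at z = 0. Lengths are in mm, angles in degrees, forces in N, time in s.
With the tool pointing down it reaches from about 250 to 725 mm from the base axis. Payload 4 kg.
Tool frame: the origin (TCP) lies at the very end of the fingers, on their centre line; the grasp point (between the pads) lies 19 mm behind it; z points along the fingers, y is the direction in which the jaws open and shut (so a half turn about z gives the same grasp; the last joint's range is limited). The gripper opens to 85 mm and grips with 20 to 120 N. Pads are 22 mm wide; open, the fingers measure 114 mm over their backs; the gripper's body (76 mm by 85 mm) begins 54 mm behind the grasp point. The pads swing forward as they close: fully open they stand 13 mm farther back than shut.
Start: joints at [64.286, 13.785, 0.286, 76.501, 0, 90], TCP at [216.94, 450.485, 231.306] pointing down, gripper open.
Joint ranges: [-155.79, 155.79], [-60.16, 107.12], [-62.33, 73.08], [-114, 123.19], [-81.49, 82.49], [-180, 180]. Speed limits (degrees/s): [159.86, 159.86, 180, 180, 180, 180].

### API

Orientations are given as a 3x3 rotation matrix whose columns are the frame's x, y, z axes.
In Python, from station import robot gives the robot as it stands. The module is installed in compiled form; this text tells all that it offers.
- The arm moves only by the tool apply_moves, never from a script. Its argument "moves" is a list of rows, each a list of 3 entries, a list of its own where there are three numbers: the shift along the tool's x, y, z in m, then the turn about the tool's z in rad, then the finger opening in m, from 0 to 0.0854. In form: [[[dx, dy, dz], twist, grip], ...]. A call has 1 to 12 rows; each row is the pose to reach, as a shift and turn from the pose commanded when the call began, along the tool's axes at that moment; what a row does not reach only later rows make up. A row lasts 1/10 s, in which the tool goes at most 50 mm and 8.59 degrees, less where a joint would pass 70% of its speed; a pose out of reach is approached as far as the arm can. A call with a gripper value outside its range is refused whole. The fingers move at their own pace and stop on an object; "grip_force" is the grip in N (left out, the last holds). Time passes only in rows, so rows that repeat a pose let the fingers close. It gives the time, the measured TCP pose, the force and the opening at its end, in the units of the state.
- robot.sense(): the state, without advancing time (a new reading comes with each control period).
- robot.grab_frame(name): name is "scene" or "top" or "wrist"; returns a dict with "frame" (480x640x3 uint8, red, green, blue), "vfov" (degrees; the focal length in pixels is half the picture's height over the tangent of half this angle, whatever the lens; pixels are square), "cx", "cy" (the principal point, pixels), "dist" ([k1, k2, p1, p2, k3] as OpenCV has them; the pictures are not rectified), "R" (3x3) and "t" (3): a world point X has camera coordinates R X + t; the wrist camera has in their place "tool_from_camera" (4x4, takes a point from camera to tool coordinates, whose origin is the TCP and whose axes are the flange's). Camera axes: x right, y down, z forward; pixel columns grow to the right and rows downward; lengths in mm; the calibration is good to about 2 mm. A picture is of the moment at which its call begins: read the wrist's pose just before it. There is no depth.
- robot.hand_in(): hands the job in, once; it reports no verdict.
The state is a dict: "clock": time; "joint_pos": joint angles; "qd": joint speeds; "effort": joint torques, N m; "tool_pos": TCP position; "tcp_rot": TCP orientation; "wrist_force": force on the tool from outside, world axes, zero at the start; "ft_torque": the same for the moment, N m; "width": opening from 0.0 (shut) to 1.0 (fully open).
Only numpy, scipy, OpenCV 4.12 (cv2) and the standard library are available. Lean on these libraries where they do the work, as an engineer would, in place of code of your own. Each camera call takes 0.05 s, during which the arm holds its last target. There are 200 camera calls.

## Working session

There is one attempt and no reset: what is moved stays moved. The work goes in short steps, Python scripts to look and compute and a tool call to move; the robot and the scene stay as the last step left them, time stands still between calls to the robot, and variables do not carry over. Pictures are saved under pics/ and viewed, about 8 in all and at most 12, crops included, and the job is handed in when it is done.

Besides the shell and the picture viewer there is one more tool, called after "Request:" as name([rows], argument=value, ...), one row to a line, values as JSON. apply_moves: Moves the arm, as the interface text tells. Its arguments: {"type":"object","properties":{"moves":{"type":"array"},"grip_force":{"type":"number"}},"required":["moves"]}

```bash
mkdir -p pics; cat > h.py <<'E'
import numpy as np, cv2, json
from station import robot
def save(name,cam):
    f=robot.grab_frame(cam); cv2.imwrite(f'pics/{name}.png',f['frame'][:,:,::-1])
    d={k:(np.asarray(v).tolist()) for k,v in f.items() if k!='frame'}
    json.dump(d,open(f'pics/{name}.json','w')); return f
def load(name): return {k:np.array(v) for k,v in json.load(open(f'pics/{name}.json')).items()}
def K(d):
    f=240/np.tan(np.radians(d['vfov'])/2); return np.array([[f,0,d['cx']],[0,f,d['cy']],[0,0,1.]])
def proj(d,X):
    return cv2.projectPoints(np.atleast_2d(X).astype(float),cv2.Rodrigues(d['R'])[0],d['t'].astype(float),K(d),d['dist'])[0][:,0]
def ray(d,px):
    n=cv2.undistortPoints(np.array([[px]],float),K(d),d['dist'])[0,0]
    o=-d['R'].T@d['t']; v=d['R'].T@np.array([n[0],n[1],1]); return o,v/np.linalg.norm(v)
def atz(d,px,z):
    o,v=ray(d,px); return o+v*(z-o[2])/v[2]
E
python3 - <<'E'
from h import *
a=save('scene0','scene');b=save('top0','top')
for f in(a,b): print({k:np.round(v,3).tolist() for k,v in f.items() if k!='frame'})
s=robot.sense();print({k:np.round(v,3).tolist() for k,v in s.items()})
E
```

```text
{'vfov': 54.772, 'cx': 318.229, 'cy': 244.035, 'dist': [-0.114, 0.0, 0.0, 0.0, 0.0], 'R': [[-0.004, 1.0, 0.007], [0.838, 0.008, -0.546], [-0.546, 0.004, -0.838]], 't': [-24.19, -399.779, 1226.941]}
{'vfov': 43.879, 'cx': 318.685, 'cy': 232.014, 'dist': [-0.125, 0.0, 0.0, 0.0, 0.0], 'R': [[-0.02, -1.0, -0.005], [-0.977, 0.021, -0.211], [0.211, 0.001, -0.978]], 't': [8.828, 556.888, 1185.521]}
{'clock': 0.1, 'joint_pos': [64.286, 13.829, 0.222, 76.502, 0.001, 90.003], 'qd': [0.01, -0.133, 0.172, -0.018, 0.051, -0.035], 'effort': [-0.001, -37.314, 25.301, 0.011, 0.0, 0.0], 'tool_pos': [216.693, 449.986, 230.497], 'tcp_rot': [[-0.901, 0.434, -0.001], [0.434, 0.901, -0.002], [0.0, -0.002, -1.0]], 'wrist_force': [0.226, 0.306, 0.595], 'ft_torque': [-0.0, -0.009, -0.039], 'width': 1.0}
```

View pics/scene0.png

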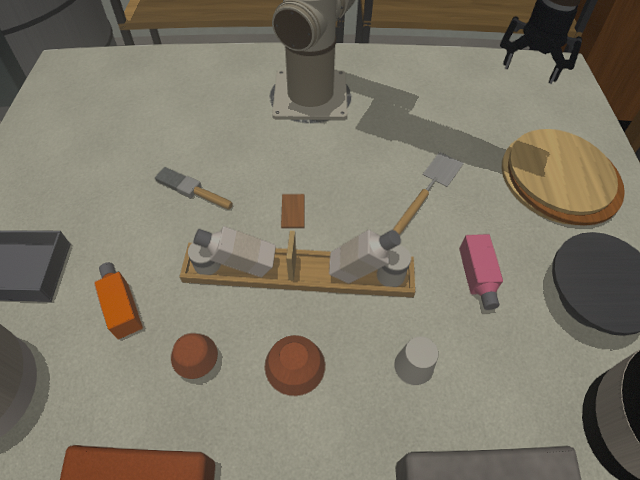

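View pics/top0.png

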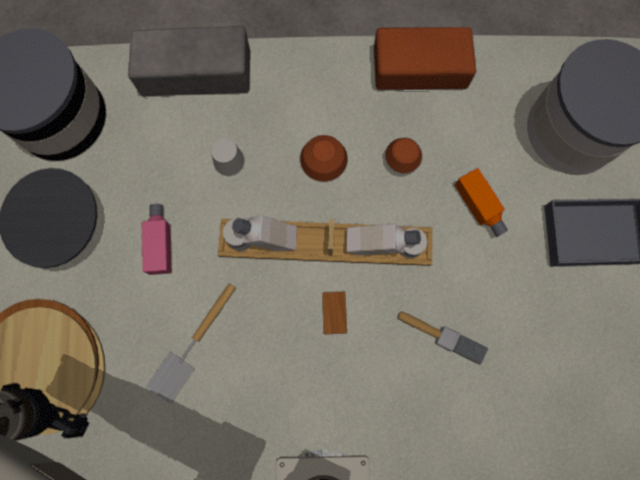

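The first picture (scene) shows the rack at (180–415, 235–295), with white bottles at (240,250) and (362,255), and the partition at (292,257). The second (top) shows the same rack at (220–432, 218–265), with bottle_right and bottle_left mirrored. The look-alikes are orange at (118,305) and pink at (482,270) in the scene view, and they are not meant. The white bottles in the rack fit the description. I'll enlarge both views to confirm.

```bash
python3 - <<'E'
import cv2,numpy as np
a=cv2.imread('pics/top0.png')[205:285,205:445]; b=cv2.imread('pics/scene0.png')[222:304,175:425]
a=cv2.resize(a,None,fx=3.2,fy=3.2,interpolation=cv2.INTER_CUBIC);b=cv2.resize(b,None,fx=3.2,fy=3.2,interpolation=cv2.INTER_CUBIC)
o=np.zeros((a.shape[0]+b.shape[0]+10,800,3),np.uint8);o[:a.shape[0],:a.shape[1]]=a;o[-b.shape[0]:,:b.shape[1]]=b
print(a.shape,b.shape,o.shape);cv2.imwrite('pics/crop.png',o)
E
```

```text
(256, 768, 3) (262, 800, 3) (528, 800, 3)
```

View pics/crop.png

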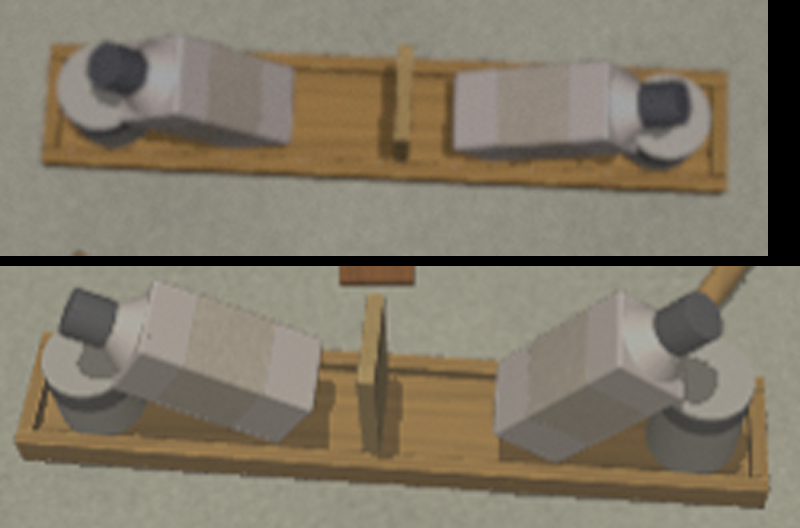

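```bash
cat > fit.py <<'E'
from h import *
from scipy.optimize import least_squares
T,S=load('top0'),load('scene0')
tp=lambda u,v:np.array([205+u/3.2,205+v/3.2]); sp=lambda u,v:np.array([175+u/3.2,222+(v-266)/3.2])
def rot(a): c,s=np.cos(a),np.sin(a); return np.array([[c,-s,0],[s,c,0],[0,0,1]])
obs=[(T,tp(52,45),(41,230,22)),(T,tp(727,70),(41,-230,22)),(T,tp(725,190),(-41,-230,0)),(T,tp(43,163),(-41,230,0)),
(S,sp(17,435),(41,-230,22)),(S,sp(17,460),(41,-230,0)),(S,sp(769,478),(41,230,22)),(S,sp(767,507),(41,230,0)),(S,sp(45,333),(-41,-230,22)),(S,sp(762,378),(-41,230,22))]
rk=lambda p:(rot(p[2]),np.array([p[0],p[1],0]))
def res(p):
    R,t=rk(p); return np.concatenate([proj(d,R@np.array(X)+t)[0]-px for d,px,X in obs])
r=least_squares(res,[500,0,0],loss='soft_l1'); R,t=rk(r.x)
if __name__=='__main__':
    print('rack',r.x[:2],np.degrees(r.x[2]),np.round(r.fun,1))
    # partition: top edges (inner unknown y): top far end (403,45) z102 +x end ; scene near top (365,385)-(378,385)?
    for d,px,z in [(T,tp(405,46),102),(S,sp(370,383),102),(S,sp(377,453),12)]:
        print('part',R.T@(atz(d,px,z)-t))
    # bottle: params x,ypivot,yaw,tilt ; s=+1 left
    def bpts(p,s,X): # X in bottle frame, s: tips to +y*s
        x,yp,yaw,th=p; c,sn=np.cos(th),np.sin(th)
        y0=X[1]*s-26; y=y0*c+X[2]*sn; z=X[2]*c-y0*sn
        q=rot(yaw)@np.array([X[0],s*y,0])
        return np.array([x+q[0],yp+q[1],12+z])
    def fit(obs,s,th):
        f=lambda p:np.concatenate([proj(d,R@bpts(p,s,np.array(X,float))+t)[0]-px for d,px,X in obs])
        q=least_squares(f,[0,s*80,0,np.radians(th)],loss='soft_l1',x_scale=[1,1,.02,.02]); p=q.x
        cap=bpts(p,s,np.array([0,0,138.])); print('bottle',s,p[:2],np.degrees(p[2:]),'rms',np.sqrt(np.mean(q.fun**2)),np.round(q.fun,1)); print(' cap rack',cap,'world',R@cap+t)
    L=[(S,sp(497,372),(-26,-26,0)),(S,sp(497,432),(26,-26,0)),(S,sp(557,460),(26,26,0)),(S,sp(620,292),(-26,-26,110)),(S,sp(640,362),(26,-26,110)),(S,sp(685,395),(26,26,110)),(T,tp(293,67),(26,-26,0)),(T,tp(183,36),(26,-26,110))]
    Rr=[(S,sp(155,282),(-26,26,110)),(S,sp(320,345),(-26,26,0)),(S,sp(312,407),(26,26,0)),(S,sp(140,345),(26,26,110)),(S,sp(278,440),(26,-26,0)),(S,sp(115,388),(26,-26,110)),(T,tp(455,72),(26,26,0)),(T,tp(607,63),(26,26,110)),(T,tp(455,150),(-26,26,0)),(T,tp(608,142),(-26,26,110))]
    fit(L,1,38);fit(Rr,-1,60)
E
python3 fit.py
```

```text
rack [544.62238489 -14.91580012] -3.5490068161595123 [-1.7 -0.6 -0.7 -0.1 -2.   1.5 -0.   1.4 -1.9  2.5  0.8  0.  -0.3  4.
 -1.7  0.1 -1.7 -0.6  0.1 -1.1]
part [ 29.59966013 -12.64002212 102.        ]
part [ 30.56520147  -6.59874385 102.        ]
part [25.96866376 -6.6505475  12.        ]
bottle 1 [ -0.78266768 103.58287809] [ 0.5360712  37.82126769] rms 2.141883141381674 [-0.5 -3.8 -1.6  0.6  0.2  1.  -0.  -2.7 -6.2 -0.1  0.8  0.3 -1.   0.2
 -2.5 -0.8]
 cap rack [ -1.38223773 167.66360225 136.95319647] world [553.62155255 152.51182329 136.95319647]
bottle -1 [ -2.7430202  -68.50999026] [-0.31873541 61.08193813] rms 1.400662202436605 [-0.9 -2.6  0.8 -3.4 -0.   0.3 -1.5  1.2 -0.3  0.9 -2.5 -0.1 -1.4  0.2
  0.  -0.5 -2.3  0.3 -0.8  0.2]
 cap rack [  -3.34504614 -176.72887338  101.48916639] world [ 530.34383856 -191.09867992  101.48916639]
```

The crop confirms two white bottles with grey caps. bottle_left is at top-crop (235,90), tipped to +y at about 38°. bottle_right is at (530,108), tipped to -y at about 61°. The partition is at (403,100). Next I go above bottle_left for a wrist view.

Request:
apply_moves([
  [[-0.114,-0.0425,-0.025],0.3,0.0854],
  [[-0.228,-0.085,-0.049],0.6,0.0854],
  [[-0.342,-0.1275,-0.049],0.9,0.0854],
  [[-0.455,-0.17,-0.049],1.184,0.0854],
  [[-0.455,-0.17,-0.049],1.184,0.0854],
  [[-0.455,-0.17,-0.049],1.184,0.0854],
  [[-0.455,-0.17,-0.049],1.184,0.0854],
  [[-0.455,-0.17,-0.049],1.184,0.0854],
  [[-0.455,-0.17,-0.049],1.184,0.0854],
  [[-0.455,-0.17,-0.049],1.184,0.0854],
  [[-0.455,-0.17,-0.049],1.184,0.0854],
  [[-0.455,-0.17,-0.049],1.184,0.0854],
], grip_force=25)

```text
clock: 1.3
tool_pos: [553.1, 99.1, 279.3]
tcp_rot: [[0.064, 0.998, -0.002], [0.998, -0.064, 0.0], [-0.0, -0.002, -1.0]]
wrist_force: [-0.0, -0.4, -0.3]
width: 0.999
```

```bash
python3 - <<'E'
from h import *
s=robot.sense();print({k:np.round(s[k],3).tolist() for k in('clock','tool_pos','tcp_rot','joint_pos','wrist_force','width')})
f=save('w1','wrist');json.dump({k:np.asarray(s[k]).tolist() for k in('tool_pos','tcp_rot')},open('pics/w1s.json','w'))
print(np.round(f['tool_from_camera'],3),f['vfov'])
E
```

```text
{'clock': 1.3, 'tool_pos': [553.132, 99.057, 279.267], 'tcp_rot': [[0.064, 0.998, -0.002], [0.998, -0.064, 0.0], [-0.0, -0.002, -1.0]], 'joint_pos': [10.141, 20.376, 16.428, 86.172, 0.023, 103.814], 'wrist_force': [-0.042, -0.424, -0.346], 'width': 0.999}
[[ 0.00000e+00 -9.61000e-01 -2.76000e-01  7.12470e+01]
 [ 1.00000e+00  0.00000e+00  1.00000e-03 -4.51000e-01]
 [-0.00000e+00 -2.76000e-01  9.61000e-01 -1.43361e+02]
 [ 0.00000e+00  0.00000e+00  0.00000e+00  1.00000e+00]] 69.96715698974793
```

View pics/w1.png

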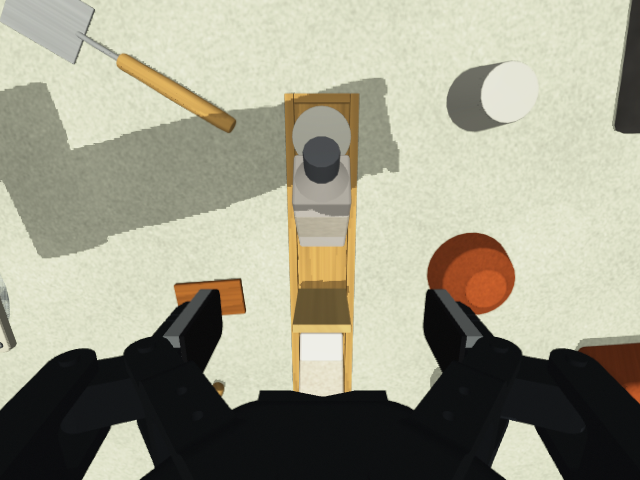

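The wrist view (image up = +y) shows jar_left at (321,133), the cap end at (322,152), and the bottle's raised foot edge at v≈246. The partition top's +y edge is at v≈325 (292–352). bottle_right's foot starts below (321,335).

```bash
cat >> h.py <<'E'
def wcam(name):
    d=load(name); s=json.load(open(f'pics/{name}s.json')); M=d['tool_from_camera']
    Rt=np.array(s['tcp_rot']); t=np.array(s['tool_pos']); Rw=Rt@M[:3,:3]; o=Rt@M[:3,3]+t
    d['R']=Rw.T; d['t']=-Rw.T@o; return d
E
python3 - <<'E'
from fit import *
W=wcam('w1')
for n,px,z in [('endL',(285,94),22),('endR',(358,94),22),('partL',(292,325),102),('partR',(352,325),102),('partbase',(322,289),12),('footL',(302,246),44),('footR',(345,246),44),('shoulder edge L',(293,206),12+110*.788+52*.616),('shR',(350,206),12+110*.788+52*.616),('captop',(321,151),12+150*.788+26*.616),('jarfar',(321,107),82),('lipL',(290,240),22),('lipR',(355,240),22)]:
    X=atz(W,px,z); print(n,np.round(X,1),'rack',np.round(R.T@(X-t),1))
E
```

```text
endL [518.9 216.1  22. ] rack [-40. 229.  22.]
endR [598.5 211.   22. ] rack [ 39.8 228.8  22. ]
partL [512.7 -20.1 102. ] rack [-31.5  -7.1 102. ]
partR [575.9 -24.1 102. ] rack [ 31.8  -7.2 102. ]
partbase [544.  -22.9  12. ] rack [-0.1 -8.  12. ]
footL [525.4  48.   44. ] rack [-23.1  61.6  44. ]
footR [575.2  44.8  44. ] rack [26.9 61.5 44. ]
shoulder edge L [527.9 112.8 130.7] rack [-24.6 126.4 130.7]
shR [577.2 109.7 130.7] rack [ 24.8 126.3 130.7]
captop [555.2 158.2 146.2] rack [-1.000e-01  1.735e+02  1.462e+02]
jarfar [557.3 195.7  82. ] rack [ -0.4 211.   82. ]
lipL [509.5  49.5  22. ] rack [-39.   62.1  22. ]
lipR [588.8  44.5  22. ] rack [40.4 62.  22. ]
```

Request:
apply_moves([
  [[0.052,-0.001,0.03],0,0.0854],
  [[0.052,-0.001,0.07],0,0.0854],
  [[0.052,-0.001,0.11],0,0.0854],
  [[0.052,-0.001,0.14],0,0.0854],
  [[0.052,-0.001,0.161],0,0.0854],
  [[0.052,-0.001,0.161],0,0.06],
  [[0.052,-0.001,0.161],0,0.045],
  [[0.052,-0.001,0.161],0,0.035],
  [[0.052,-0.001,0.161],0,0.02],
  [[0.052,-0.001,0.161],0,0.02],
  [[0.052,-0.001,0.161],0,0.02],
  [[0.052,-0.001,0.161],0,0.02],
], grip_force=25)

```text
clock: 2.55
tool_pos: [556.6, 152.8, 121.3]
tcp_rot: [[0.062, 0.998, 0.004], [0.998, -0.062, 0.002], [0.003, 0.003, -1.0]]
wrist_force: [-0.5, 2.9, 6.0]
width: 0.342
```

```bash
cat > st.py <<'E'
from fit import *
s=robot.sense();p=np.array(s['tool_pos']);q=R.T@(p-t)
print('t',s['clock'],'tcp rack',np.round(q,1),'F rack',np.round(R.T@np.array(s['wrist_force']),1),'M',np.round(s['ft_torque'],2),'w',round(s['width']*85.4,1))
E
python3 st.py; python3 - <<'E'
import numpy as np
# arc: cap mid wrt pivot, radius & angles
th=np.radians(38)
for k in range(13):
    a=th*(1-k/12); y=138*np.sin(a)-26*np.cos(a); z=138*np.cos(a)+26*np.sin(a)
    if k==0:y0,z0=y,z
    print(k,round(y-y0,1),round(-(z-z0),1))
th=np.radians(61)
for k in range(13):
    a=th*(1-k/12); y=138*np.sin(a)-26*np.cos(a); z=138*np.cos(a)+26*np.sin(a)
    if k==0:y0,z0=y,z
    print(k,round(-(y-y0),1),round(-(z-z0),1))
E
```

```text
t 2.55 tcp rack [  1.5 168.1 121.3] F rack [-0.7  2.8  6. ] M [ 0.4   0.22 -0.03] w 29.2
0 0.0 -0.0
1 -7.0 -3.4
2 -14.2 -6.4
3 -21.5 -8.9
4 -28.9 -11.1
5 -36.5 -12.9
6 -44.1 -14.2
7 -51.8 -15.1
8 -59.6 -15.6
9 -67.3 -15.6
10 -75.1 -15.3
11 -82.8 -14.5
12 -90.5 -13.2
0 -0.0 -0.0
1 8.4 -9.2
2 17.5 -17.7
3 27.4 -25.3
4 37.9 -32.0
5 48.9 -37.7
6 60.5 -42.5
7 72.3 -46.2
8 84.5 -48.8
9 96.9 -50.3
10 109.3 -50.8
11 121.8 -50.1
12 134.1 -48.4
```

Request:
apply_moves([
  [[-0.0035,0,-0.0018],0,0.02],
  [[-0.007,0,-0.0034],0,0.02],
  [[-0.0106,0,-0.005],0,0.02],
  [[-0.0142,0,-0.0064],0,0.02],
  [[-0.0178,0,-0.0077],0,0.02],
  [[-0.0215,0,-0.0089],0,0.02],
  [[-0.0252,0,-0.01],0,0.02],
  [[-0.0289,0,-0.0111],0,0.02],
  [[-0.0327,0,-0.012],0,0.02],
  [[-0.0365,0,-0.0129],0,0.02],
  [[-0.0403,0,-0.0136],0,0.02],
  [[-0.0441,0,-0.0142],0,0.02],
], grip_force=25)

```text
clock: 3.75
tool_pos: [552.6, 107.5, 133.6]
tcp_rot: [[0.062, 0.998, 0.0], [0.998, -0.062, 0.0], [0.0, 0.0, -1.0]]
wrist_force: [0.2, 0.4, -5.2]
width: 0.342
```

```bash
python3 st.py; python3 - <<'E'
from h import *
s=robot.sense()
a=save('s2','scene')['frame'][195:305,300:430]; json.dump({k:np.asarray(s[k]).tolist() for k in('tool_pos','tcp_rot')},open('pics/w2s.json','w')); w=save('w2','wrist')['frame']
a=cv2.resize(a[:,:,::-1],None,fx=3,fy=3,interpolation=cv2.INTER_CUBIC); w=cv2.resize(w[:,:,::-1],(400,300))
o=np.zeros((330,800,3),np.uint8);o[:330,:390]=a;o[:300,400:]=w;cv2.imwrite('pics/c2.png',o)
E
```

```text
t 3.75 tcp rack [  0.4 122.7 133.6] F rack [ 0.2  0.4 -5.2] M [ 0.26 -0.02 -0.09] w 29.2
```

View pics/c2.png

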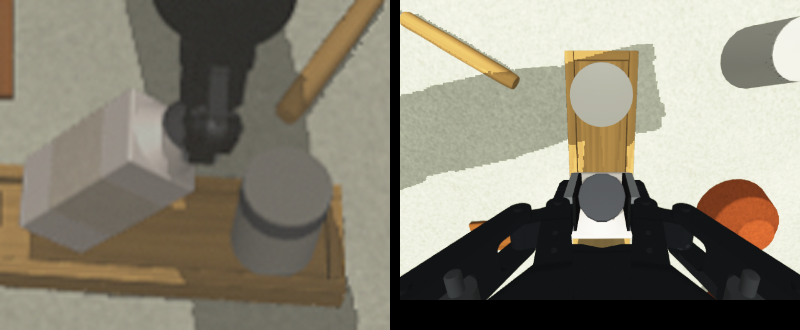

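The bottle was lifted rigidly: the scene crop at (110,170) still shows it at about 38°, and Fz of -5.2 N means it hangs freely. I'll use the partition to square it instead, by moving towards -y so the foot's inner edge meets the board and turns the bottle in the grip until its face lies flat.

Request:
apply_moves([
  [[-0.008,0,-0.004],0,0.02],
  [[-0.016,0,-0.005],0,0.02],
  [[-0.022,0,-0.005],0,0.02],
  [[-0.027,0,-0.005],0,0.02],
  [[-0.032,0,-0.005],0,0.02],
  [[-0.037,0,-0.005],0,0.02],
  [[-0.042,0,-0.005],0,0.02],
  [[-0.047,0,-0.005],0,0.02],
  [[-0.052,0,-0.005],0,0.02],
  [[-0.056,0,-0.005],0,0.02],
  [[-0.06,0,-0.005],0,0.02],
  [[-0.06,0,-0.005],0,0.02],
], grip_force=22)

```text
clock: 5.05
tool_pos: [548.8, 47.3, 138.4]
tcp_rot: [[0.063, 0.998, -0.0], [0.998, -0.063, -0.001], [-0.001, -0.0, -1.0]]
wrist_force: [0.5, 0.4, -4.7]
width: 0.34
```

```bash
python3 st.py
```

```text
t 5.05 tcp rack [  0.3  62.4 138.4] F rack [ 0.5  0.5 -4.7] M [ 0.26 -0.02  0.  ] w 29.0
```

Request:
apply_moves([
  [[-0.006,0,0],0,0.02],
  [[-0.012,0,0],0,0.02],
  [[-0.018,0,0],0,0.02],
  [[-0.023,0,0],0,0.02],
  [[-0.028,0,0],0,0.02],
  [[-0.032,0,0],0,0.02],
  [[-0.036,0,0],0,0.02],
  [[-0.039,0,0],0,0.02],
  [[-0.041,0,0],0,0.02],
  [[-0.043,0,0],0,0.02],
  [[-0.043,0,0],0,0.02],
], grip_force=22)

```text
clock: 6.15
tool_pos: [545.6, 4.8, 137.7]
tcp_rot: [[0.062, 0.998, -0.002], [0.998, -0.062, -0.0], [-0.0, -0.002, -1.0]]
wrist_force: [0.2, 1.3, -4.5]
width: 0.342
```

```bash
python3 st.py; python3 - <<'E'
from h import *
s=robot.sense()
a=save('s3','scene')['frame'][180:300,240:400]; b=save('t3','top')['frame'][195:280,205:445]
a=cv2.resize(a[:,:,::-1],None,fx=2.6,fy=2.6,interpolation=cv2.INTER_CUBIC); b=cv2.resize(b[:,:,::-1],None,fx=1.6,fy=1.6,interpolation=cv2.INTER_CUBIC)
o=np.zeros((312,800,3),np.uint8);o[:312,:416]=a;o[:136,416:]=b;cv2.imwrite('pics/c3.png',o)
E
```

```text
t 6.15 tcp rack [ -0.2  19.7 137.7] F rack [ 0.1  1.4 -4.5] M [ 0.42 -0.26  0.02] w 29.2
```

View pics/c3.png

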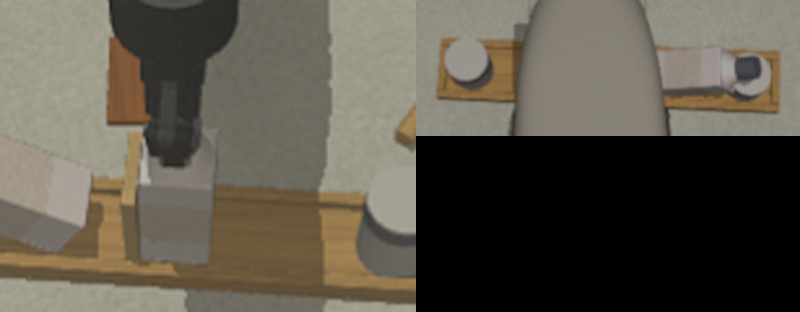

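The scene crop shows bottle_left upright at (175,205), beside the partition at (131,165). I press slightly towards it and lower slowly.

Request:
apply_moves([
  [[-0.002,0,0],0,0.02],
  [[-0.004,0,0],0,0.02],
  [[-0.004,0,0],0,0.02],
  [[-0.004,0,0.001],0,0.02],
  [[-0.004,0,0.002],0,0.02],
  [[-0.004,0,0.003],0,0.02],
  [[-0.004,0,0.004],0,0.02],
  [[-0.004,0,0.005],0,0.02],
  [[-0.004,0,0.0055],0,0.02],
  [[-0.004,0,0.006],0,0.02],
  [[-0.004,0,0.006],0,0.02],
], grip_force=22)

```text
clock: 7.35
tool_pos: [547.0, 1.5, 137.2]
tcp_rot: [[0.061, 0.998, 0.005], [0.998, -0.061, 0.001], [0.001, 0.005, -1.0]]
wrist_force: [-6.5, 3.5, 20.5]
width: 0.335
```

```bash
python3 st.py
```

```text
t 7.35 tcp rack [  1.4  16.5 137.2] F rack [-6.7  3.1 20.5] M [1.05 1.9  0.03] w 28.6
```

Contact came earlier than expected (20 N up, with a sideways part). I back off and look.

Request:
apply_moves([
  [[0.001,0,-0.003],0,0.02],
  [[0.002,0,-0.006],0,0.02],
  [[0.002,0,-0.006],0,0.02],
], grip_force=22)

```text
clock: 7.65
tool_pos: [546.1, 2.4, 138.2]
tcp_rot: [[0.062, 0.998, -0.0], [0.998, -0.062, -0.002], [-0.002, -0.0, -1.0]]
wrist_force: [0.6, -0.1, -4.6]
width: 0.34
```

```bash
python3 st.py; python3 - <<'E'
from h import *
a=save('s4','scene')['frame'][190:280,265:345]
w=save('w4','wrist')['frame']
a=cv2.resize(a[:,:,::-1],None,fx=5,fy=5,interpolation=cv2.INTER_CUBIC); w=cv2.resize(w[:,:,::-1],(400,300))
o=np.zeros((450,800,3),np.uint8);o[:450,:400]=a;o[:300,400:]=w;cv2.imwrite('pics/c4.png',o)
from fit import R,t
S=load('s4')
for y in (18.5,):
  for z in(12,22): print(z,[((proj(S,R@np.array([x,yy,z])+t)[0]-[265,190])*5).round() .tolist() for x,yy in((26,-7.5),(26,44.5),(-26,-7.5),(31,18),(41,18))])
  print('top110',[((proj(S,R@np.array([x,yy,122])+t)[0]-[265,190])*5).round() .tolist() for x,yy in((26,-7.5),(26,44.5),(-26,44.5))])
E
```

```text
t 7.65 tcp rack [  0.4  17.4 138.2] F rack [ 0.6 -0.  -4.6] M [ 0.08 -0.13  0.04] w 29.1
12 [[137.0, 452.0], [269.0, 460.0], [149.0, 339.0], [201.0, 467.0], [199.0, 490.0]]
22 [[136.0, 440.0], [270.0, 448.0], [148.0, 326.0], [200.0, 455.0], [198.0, 478.0]]
top110 [[124.0, 302.0], [272.0, 311.0], [281.0, 190.0]]
```

View pics/c4.png

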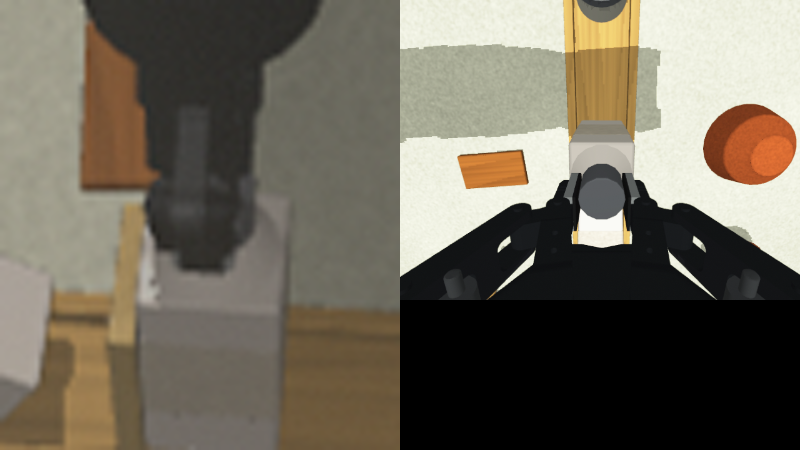

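The bottle hangs only about 1 mm off the floor: its top edge at crop v≈307 matches the value predicted for standing. I set it down lightly while pressed to the partition, then release.

Request:
apply_moves([
  [[-0.002,0,0],0,0.02],
  [[-0.003,0,0.0005],0,0.02],
  [[-0.003,0,0.001],0,0.02],
  [[-0.003,0,0.0015],0,0.02],
  [[-0.003,0,0.002],0,0.02],
  [[-0.003,0,0.002],0,0.02],
], grip_force=22)

```text
clock: 8.35
tool_pos: [545.9, 0.9, 137.5]
tcp_rot: [[0.061, 0.998, 0.001], [0.998, -0.061, 0.002], [0.002, 0.0, -1.0]]
wrist_force: [-3.1, 4.1, 1.4]
width: 0.342
```

```bash
python3 st.py
```

```text
t 8.35 tcp rack [  0.2  15.9 137.5] F rack [-3.3  3.9  1.4] M [ 1.16  0.65 -0.08] w 29.2
```

Request:
apply_moves([
  [[0,0,0],0,0.032],
  [[0,0,0],0,0.036],
  [[0,0,0],0,0.042],
  [[0,0,0],0,0.055],
  [[0.002,0,0],0,0.0854],
  [[0.002,0,-0.01],0,0.0854],
  [[0.002,0,-0.04],0,0.0854],
  [[-0.03,0,-0.08],0,0.0854],
  [[-0.07,0,-0.11],0,0.0854],
  [[-0.095,0,-0.12],0,0.0854],
  [[-0.095,0,-0.12],0,0.0854],
  [[-0.095,0,-0.12],0,0.0854],
], grip_force=22)

```text
clock: 9.55
tool_pos: [540.1, -95.2, 257.2]
tcp_rot: [[0.063, 0.998, 0.001], [0.998, -0.063, 0.0], [0.0, 0.001, -1.0]]
wrist_force: [0.9, -0.1, -0.3]
width: 1.002
```

```bash
python3 st.py; python3 - <<'E'
from h import *
from fit import R,t
s=robot.sense()
json.dump({k:np.asarray(s[k]).tolist() for k in('tool_pos','tcp_rot')},open('pics/w5s.json','w'))
w=save('w5','wrist')['frame']; W=wcam('w5')
for n,X in [('part+y',(0,-7.5,102)),('part-y',(0,-17.5,102)),('cap',(0,18.5,162)),('outer110',(0,44.5,122))]: print(n,proj(W,R@np.array(X)+t)[0].round())
b=save('s5','scene')['frame'][180:280,245:345]
b=cv2.resize(b[:,:,::-1],None,fx=4,fy=4,interpolation=cv2.INTER_CUBIC)
o=np.zeros((480,800,3),np.uint8);o[:480,:400]=w[:,120:520,::-1];o[:400,400:]=b;cv2.imwrite('pics/c5.png',o)
S=load('s5')
for n,X in [('part top +y near',(31,-7.5,102)),('part bot +y near',(31,-7.5,12)),('b',(26,-7.5,12)),('b',(26,44.5,12)),('b',(26,44.5,122)),('b',(26,-7.5,122)),('cap',(0,18.5,162))]: print(n,((proj(S,R@np.array(X)+t)[0]-[245,180])*4+[400,0]).round())
E
```

```text
t 9.55 tcp rack [  0.5 -80.4 257.2] F rack [ 0.9 -0.1 -0.3] M [ 0.05 -0.03  0.01] w 85.5
part+y [322. 133.]
part-y [322. 145.]
cap [322.  91.]
outer110 [322.  60.]
part top +y near [580. 315.]
part bot +y near [589. 411.]
b [590. 402.]
b [696. 408.]
b [698. 289.]
b [580. 282.]
cap [642. 184.]
```

View pics/c5.png

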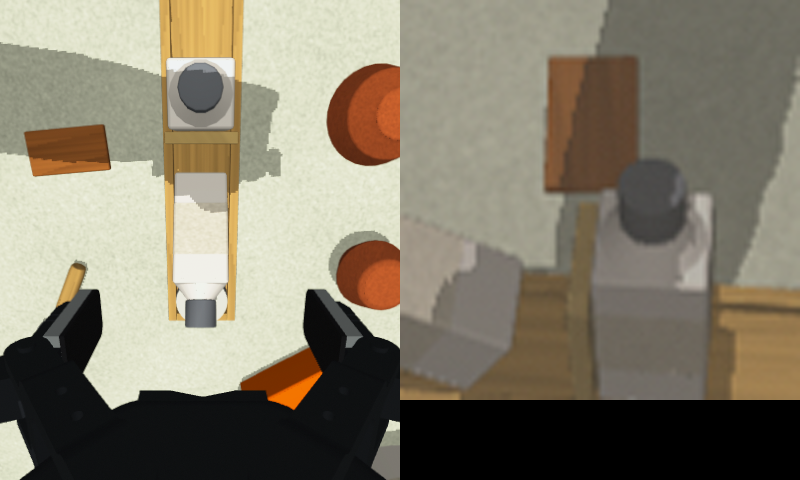

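The bottle is upright (wrist view body at (200,93), partition bar at (200,137), with an edge between them at v≈130). I'll measure that gap at sub-pixel level.

```bash
python3 - <<'E'
from h import *
from fit import R,t
W=wcam('w5'); g=cv2.imread('pics/w5.png').astype(int)
for u in (295,320,345): print(u,[tuple(g[v,u].tolist()) for v in range(124,149)])
for y in (-8,-7,-6,-5,-4): print(y,[proj(W,R@np.array((0,y,z))+t)[0][1].round(1) for z in (122,102)])
print([g[v,320].tolist() for v in range(54,64)]); print('outer',[ (y,proj(W,R@np.array((0,y,122))+t)[0][1].round(1)) for y in(44,45,46,47,48)])
E
```

```text
295 [(172, 183, 187), (172, 182, 187), (161, 170, 175), (145, 155, 159), (130, 139, 143), (100, 107, 110), (79, 96, 104), (60, 107, 135), (77, 129, 154), (78, 133, 157), (78, 132, 156), (78, 131, 156), (77, 130, 155), (77, 130, 154), (77, 129, 154), (76, 129, 154), (77, 129, 154), (77, 128, 153), (77, 130, 155), (63, 108, 130), (60, 115, 148), (62, 119, 153), (63, 120, 153), (63, 119, 153), (63, 120, 154)]
320 [(121, 130, 133), (121, 130, 133), (121, 130, 133), (137, 147, 151), (128, 137, 141), (99, 106, 109), (81, 91, 95), (62, 103, 127), (75, 129, 153), (78, 131, 156), (78, 131, 155), (77, 130, 154), (76, 129, 154), (77, 129, 154), (77, 129, 153), (76, 129, 153), (75, 127, 152), (75, 127, 152), (75, 128, 152), (62, 106, 128), (57, 109, 143), (60, 114, 149), (60, 114, 148), (60, 115, 149), (60, 115, 149)]
345 [(172, 182, 186), (171, 181, 186), (158, 169, 173), (143, 153, 157), (126, 135, 138), (97, 105, 108), (77, 95, 104), (59, 102, 127), (82, 137, 163), (83, 139, 165), (83, 138, 164), (82, 137, 163), (80, 136, 161), (80, 134, 160), (79, 133, 158), (78, 132, 156), (77, 131, 155), (76, 129, 153), (76, 129, 153), (63, 107, 128), (52, 99, 129), (56, 107, 140), (56, 107, 140), (56, 108, 139), (56, 108, 140)]
-8 [np.float64(133.6), np.float64(133.7)]
-7 [np.float64(132.3), np.float64(132.5)]
-6 [np.float64(131.0), np.float64(131.3)]
-5 [np.float64(129.6), np.float64(130.0)]
-4 [np.float64(128.3), np.float64(128.8)]
[[98, 184, 227], [99, 184, 227], [99, 184, 227], [131, 171, 193], [223, 231, 234], [212, 223, 227], [203, 213, 219], [202, 212, 218], [181, 189, 194], [136, 132, 128]]
outer [(44, np.float64(61.1)), (45, np.float64(59.6)), (46, np.float64(58.2)), (47, np.float64(56.7)), (48, np.float64(55.2))]
```

bottle_left is on the board to within about 0.5 mm; I will firm that up later with a low push. Next I measure bottle_right from the same wrist frame (foot edge at v≈173, shoulder edge v≈282, cap (320,313)).

```bash
python3 - <<'E'
from h import *
from fit import R,t
W=wcam('w5')
a=np.radians(61)
for th in (60,61):
  a=np.radians(th);s,c=np.sin(a),np.cos(a)
  for n,px,z,off in [('footL',(294,173),52*s,-52*c),('footR',(347,173),52*s,-52*c),('shL',(294,282),110*c+52*s,110*s-52*c),('shR',(347,282),110*c+52*s,110*s-52*c),('captop upper edge',(321,327),150*c+11*s,150*s-11*c)]:
    X=R.T@(atz(W,px,z+12)-t); print(th,n,np.round(X,1),'pivot',round(X[1]+off,1))
E
```

```text
60 footL [-27.7 -45.3  57. ] pivot -71.3
60 footR [ 24.9 -45.4  57. ] pivot -71.4
60 shL [ -25.6 -138.1  112. ] pivot -68.8
60 shR [  22.8 -138.1  112. ] pivot -68.9
60 captop upper edge [  -1.1 -194.    96.5] pivot -69.6
61 footL [-27.6 -45.3  57.5] pivot -70.5
61 footR [ 24.9 -45.3  57.5] pivot -70.5
61 shL [ -25.7 -138.6  110.8] pivot -67.6
61 shR [  22.9 -138.7  110.8] pivot -67.7
61 captop upper edge [  -1.1 -195.3   94.3] pivot -69.5
```

Request:
apply_moves([
  [[-0.045,-0.002,0.01],0,0.0854],
  [[-0.09,-0.002,0.04],0,0.0854],
  [[-0.0975,-0.002,0.085],0,0.0854],
  [[-0.0975,-0.002,0.125],0,0.0854],
  [[-0.0975,-0.002,0.155],0,0.0854],
  [[-0.0975,-0.002,0.176],0,0.0854],
  [[-0.0975,-0.002,0.176],0,0.06],
  [[-0.0975,-0.002,0.176],0,0.045],
  [[-0.0975,-0.002,0.176],0,0.035],
  [[-0.0975,-0.002,0.176],0,0.02],
  [[-0.0975,-0.002,0.176],0,0.02],
  [[-0.0975,-0.002,0.176],0,0.02],
], grip_force=22)

```text
clock: 10.85
tool_pos: [533.2, -192.2, 81.8]
tcp_rot: [[0.062, 0.998, 0.003], [0.998, -0.062, -0.001], [-0.001, 0.003, -1.0]]
wrist_force: [1.7, 0.5, 2.7]
width: 0.341
```

```bash
python3 st.py
```

```text
t 10.85 tcp rack [  -0.5 -177.7   81.8] F rack [1.6 0.6 2.7] M [-0.09 -0.29 -0.04] w 29.1
```

Request:
apply_moves([
  [[0.0,0,-0.005],0,0.02],
  [[0.004,0,-0.01],0,0.02],
  [[0.011,0,-0.011],0,0.02],
  [[0.018,0,-0.011],0,0.02],
  [[0.024,0,-0.011],0,0.02],
  [[0.029,0,-0.014],0,0.02],
  [[0.034,0,-0.021],0,0.02],
  [[0.0386,0,-0.0275],0,0.02],
  [[0.043,0,-0.033],0,0.02],
  [[0.048,0,-0.038],0,0.02],
  [[0.0525,0,-0.042],0,0.02],
  [[0.0525,0,-0.042],0,0.02],
], grip_force=22)

```text
clock: 12.05
tool_pos: [536.3, -145.8, 126.0]
tcp_rot: [[0.066, 0.998, 0.004], [0.998, -0.066, -0.014], [-0.013, 0.005, -1.0]]
wrist_force: [-1.5, -12.1, 3.6]
width: 0.344
```

```bash
python3 st.py
```

```text
t 12.05 tcp rack [  -0.2 -131.1  126. ] F rack [ -0.7 -12.2   3.6] M [-2.98  0.55  0.14] w 29.3
```

The force shows the bottle turning on the board (Fy -12 N, implied tilt about 45°). I continue with the lowest grip force.

Request:
apply_moves([
  [[0,0,-0.003],0,0.02],
  [[0.0,0,-0.006],0,0.02],
  [[0.004,0,-0.008],0,0.02],
  [[0.008,0,-0.009],0,0.02],
  [[0.012,0,-0.01],0,0.02],
  [[0.016,0,-0.011],0,0.02],
  [[0.016,0,-0.011],0,0.02],
], grip_force=20)

```text
clock: 12.75
tool_pos: [536.9, -124.7, 134.5]
tcp_rot: [[0.062, 0.998, 0.002], [0.998, -0.062, -0.003], [-0.003, 0.002, -1.0]]
wrist_force: [0.4, -5.6, -0.7]
width: 0.345
```

```bash
python3 st.py
```

```text
t 12.75 tcp rack [  -0.9 -110.   134.5] F rack [ 0.7 -5.6 -0.7] M [-1.3  -0.08 -0.05] w 29.5
```

Request:
apply_moves([
  [[0.005,0,-0.003],0,0.02],
  [[0.01,0,-0.005],0,0.02],
  [[0.015,0,-0.007],0,0.02],
  [[0.02,0,-0.008],0,0.02],
  [[0.026,0,-0.009],0,0.02],
  [[0.032,0,-0.009],0,0.02],
  [[0.038,0,-0.009],0,0.02],
  [[0.044,0,-0.009],0,0.02],
  [[0.05,0,-0.009],0,0.02],
  [[0.055,0,-0.009],0,0.02],
  [[0.058,0,-0.009],0,0.02],
  [[0.058,0,-0.009],0,0.02],
], grip_force=20)

```text
clock: 13.95
tool_pos: [540.9, -67.9, 144.8]
tcp_rot: [[0.063, 0.998, 0.004], [0.998, -0.063, -0.006], [-0.005, 0.004, -1.0]]
wrist_force: [-2.3, -7.0, 8.7]
width: 0.235
```

```bash
python3 st.py
```

```text
t 13.95 tcp rack [ -0.5 -53.1 144.8] F rack [-1.8 -7.2  8.7] M [-1.51  0.54  0.06] w 20.0
```

The jaws slipped off the cap (opening 20 mm). I look before moving.

```bash
python3 - <<'E'
from h import *
a=save('s6','scene')['frame'][170:300,210:330]
s=robot.sense();json.dump({k:np.asarray(s[k]).tolist() for k in('tool_pos','tcp_rot')},open('pics/w6s.json','w'))
w=save('w6','wrist')['frame']
a=cv2.resize(a[:,:,::-1],None,fx=3.4,fy=3.4,interpolation=cv2.INTER_CUBIC)
o=np.zeros((442,800,3),np.uint8);o[:442,:408]=a;o[:360,408:]=w[:360,120:512,::-1];cv2.imwrite('pics/c6.png',o)
E
```

```text
(no output)
```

View pics/c6.png

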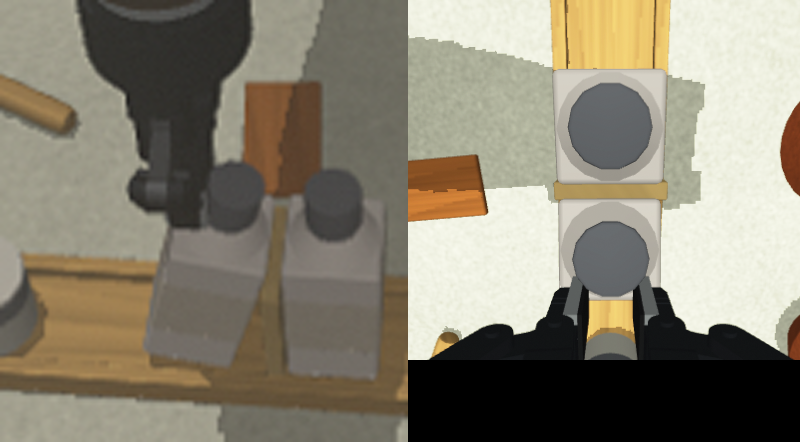

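The scene crop shows bottle_right, foot on the floor at (190,350), leaning slightly onto the board under the push, with the fingers behind its cap (185,195). I back off slowly so it settles back onto its foot.

Request:
apply_moves([
  [[-0.003,0,-0.001],0,0.02],
  [[-0.005,0,-0.002],0,0.02],
  [[-0.007,0,-0.002],0,0.02],
  [[-0.009,0,-0.002],0,0.02],
  [[-0.011,0,-0.002],0,0.02],
  [[-0.013,0,-0.002],0,0.02],
  [[-0.015,0,-0.002],0,0.02],
  [[-0.017,0,-0.002],0,0.02],
  [[-0.019,0,-0.002],0,0.02],
  [[-0.021,0,-0.002],0,0.02],
  [[-0.023,0,-0.002],0,0.02],
  [[-0.025,0,-0.002],0,0.02],
], grip_force=20)

```text
clock: 15.25
tool_pos: [538.2, -90.8, 144.5]
tcp_rot: [[0.062, 0.998, -0.0], [0.998, -0.062, -0.0], [-0.0, -0.0, -1.0]]
wrist_force: [0.4, 0.3, -0.2]
width: 0.231
```

```bash
python3 st.py
```

```text
t 15.25 tcp rack [ -1.7 -76.2 144.5] F rack [ 0.4  0.4 -0.2] M [-0.12  0.05  0.08] w 19.8
```

Request:
apply_moves([
  [[-0.003,0,-0.02],0,0.02],
  [[-0.004,0,-0.06],0,0.04],
  [[-0.004,0,-0.1],0,0.07],
  [[-0.004,0,-0.113],0,0.07],
  [[-0.004,0,-0.113],0,0.07],
])

```text
clock: 15.75
tool_pos: [539.7, -94.9, 260.7]
tcp_rot: [[0.062, 0.998, 0.006], [0.998, -0.062, -0.001], [-0.0, 0.007, -1.0]]
wrist_force: [-0.2, -0.4, -0.3]
width: 0.821
```

```bash
python3 st.py; python3 - <<'E'
from h import *
from fit import R,t
a=save('s7','scene')['frame'][170:300,190:340]
s=robot.sense();json.dump({k:np.asarray(s[k]).tolist() for k in('tool_pos','tcp_rot')},open('pics/w7s.json','w'))
w=save('w7','wrist')['frame']; W=wcam('w7')
for n,X in [('L outer',(0,46,122)),('part+',(0,-6,102)),('part-',(0,-16,102)),('R in122',(0,-16,122)),('R out122',(0,-68,122))]+[(f'y{y}',(0,y,122)) for y in(-90,-80,-60,-30,-20)]: print(n,proj(W,R@np.array(X)+t)[0].round())
a=cv2.resize(a[:,:,::-1],None,fx=2.8,fy=2.8,interpolation=cv2.INTER_CUBIC)
o=np.zeros((480,800,3),np.uint8);o[:364,:420]=a;o[:480,420:]=w[:,130:510,::-1];cv2.imwrite('pics/c7.png',o)
E
```

```text
t 15.75 tcp rack [  0.  -80.1 260.7] F rack [-0.2 -0.4 -0.3] M [0.01 0.02 0.02] w 70.1
L outer [324.  59.]
part+ [323. 132.]
part- [323. 144.]
R in122 [324. 145.]
R out122 [323. 209.]
y-90 [323. 234.]
y-80 [323. 223.]
y-60 [323. 199.]
y-30 [324. 163.]
y-20 [324. 150.]
```

View pics/c7.png

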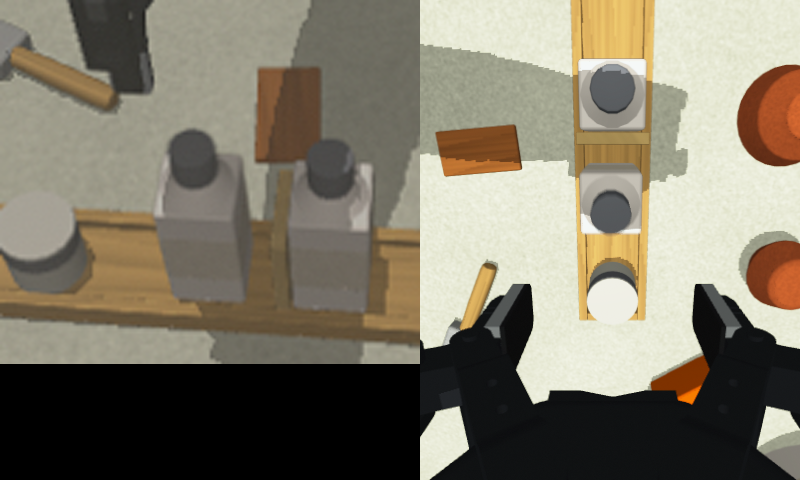

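Both bottles are standing. bottle_right's inner edge at v≈173 puts it about 22 mm off the board. I regrip its cap firmly to lift it 2–3 mm and carry it over.

Request:
apply_moves([
  [[0.0156,-0.001,0.03],0,0.07],
  [[0.0156,-0.001,0.07],0,0.07],
  [[0.0156,-0.001,0.105],0,0.07],
  [[0.0156,-0.001,0.1225],0,0.07],
  [[0.0156,-0.001,0.1225],0,0.05],
  [[0.0156,-0.001,0.1225],0,0.038],
  [[0.0156,-0.001,0.1225],0,0.033],
  [[0.0156,-0.001,0.1225],0,0.02],
  [[0.0156,-0.001,0.1225],0,0.02],
  [[0.0156,-0.001,0.1225],0,0.02],
], grip_force=60)

```text
clock: 16.85
tool_pos: [538.9, -79.2, 136.4]
tcp_rot: [[0.062, 0.998, 0.003], [0.998, -0.062, -0.0], [-0.0, 0.003, -1.0]]
wrist_force: [0.5, 0.7, 5.0]
width: 0.332
```

```bash
python3 st.py
```

```text
t 16.85 tcp rack [ -1.7 -64.5 136.4] F rack [0.5 0.7 5. ] M [-0.07  0.06  0.01] w 28.4
```

Gripped. Lift in small steps, then go 14 mm across.

Request:
apply_moves([
  [[0,0,-0.002],0,0.02],
  [[0,0,-0.004],0,0.02],
  [[0,0,-0.006],0,0.02],
  [[0,0,-0.007],0,0.02],
  [[0.003,0.0005,-0.007],0,0.02],
  [[0.006,0.001,-0.007],0,0.02],
  [[0.009,0.001,-0.007],0,0.02],
  [[0.012,0.001,-0.007],0,0.02],
  [[0.015,0.001,-0.007],0,0.02],
  [[0.017,0.001,-0.007],0,0.02],
  [[0.017,0.001,-0.007],0,0.02],
], grip_force=60)

```text
clock: 17.95
tool_pos: [540.0, -61.7, 142.0]
tcp_rot: [[0.061, 0.998, -0.0], [0.998, -0.061, 0.0], [0.0, -0.0, -1.0]]
wrist_force: [-0.2, 0.2, -2.6]
width: 0.332
```

```bash
python3 st.py
```

```text
t 17.95 tcp rack [ -1.7 -47.  142. ] F rack [-0.2  0.2 -2.6] M [0.05 0.01 0.04] w 28.4
```

Request:
apply_moves([
  [[0.001,0,0.001],0,0.02],
  [[0.002,0,0.002],0,0.02],
  [[0.003,0,0.002],0,0.02],
  [[0.004,0,0.002],0,0.02],
  [[0.005,0,0.002],0,0.02],
  [[0.006,0,0.002],0,0.02],
  [[0.006,0,0.002],0,0.02],
], grip_force=60)

```text
clock: 18.65
tool_pos: [540.4, -56.7, 140.1]
tcp_rot: [[0.062, 0.998, -0.0], [0.998, -0.062, -0.002], [-0.002, 0.0, -1.0]]
wrist_force: [-0.8, -2.7, -1.3]
width: 0.331
```

```bash
python3 st.py
```

```text
t 18.65 tcp rack [ -1.6 -42.  140.1] F rack [-0.6 -2.8 -1.3] M [-0.65  0.15 -0.03] w 28.2
```

Contact with the board (Fy -2.8 N, y = -42 as predicted). Lowering.

Request:
apply_moves([
  [[0,0,0.0005],0,0.02],
  [[0,0,0.001],0,0.02],
  [[0,0,0.0015],0,0.02],
  [[0,0,0.002],0,0.02],
  [[0,0,0.0025],0,0.02],
  [[0,0,0.003],0,0.02],
  [[0,0,0.0035],0,0.02],
  [[0,0,0.0035],0,0.02],
], grip_force=60)

```text
clock: 19.45
tool_pos: [540.7, -56.6, 136.8]
tcp_rot: [[0.062, 0.998, 0.001], [0.998, -0.062, -0.001], [-0.001, 0.001, -1.0]]
wrist_force: [0.8, -5.3, 0.2]
width: 0.329
```

```bash
python3 st.py
```

```text
t 19.45 tcp rack [ -1.4 -41.8 136.8] F rack [ 1.1 -5.2  0.2] M [-1.27  0.11 -0.07] w 28.1
```

Request:
apply_moves([
  [[-0.0005,0,0.0007],0,0.02],
  [[-0.001,0,0.0014],0,0.02],
  [[-0.001,0,0.002],0,0.02],
  [[-0.001,0,0.002],0,0.02],
], grip_force=60)

```text
clock: 19.85
tool_pos: [540.8, -56.9, 136.6]
tcp_rot: [[0.062, 0.998, 0.002], [0.998, -0.062, 0.0], [0.0, 0.002, -1.0]]
wrist_force: [-3.1, -2.6, 10.6]
width: 0.33
```

```bash
python3 st.py
```

```text
t 19.85 tcp rack [ -1.2 -42.1 136.6] F rack [-2.9 -2.8 10.6] M [-0.81  0.87  0.01] w 28.2
```

Request:
apply_moves([
  [[0,0,-0.001],0,0.02],
  [[0,0,-0.001],0,0.032],
  [[0,0,-0.001],0,0.036],
  [[0,0,-0.001],0,0.045],
  [[0,0,-0.001],0,0.07],
  [[0,0,-0.001],0,0.0854],
  [[0,0,-0.02],0,0.0854],
  [[0,0,-0.06],0,0.0854],
  [[-0.02,0,-0.1],0,0.0854],
  [[-0.038,0,-0.12],0,0.0854],
  [[-0.038,0,-0.12],0,0.0854],
], grip_force=20)

```text
clock: 20.95
tool_pos: [540.0, -96.9, 258.5]
tcp_rot: [[0.064, 0.998, 0.008], [0.998, -0.064, -0.002], [-0.001, 0.008, -1.0]]
wrist_force: [0.2, 0.8, 0.3]
width: 1.0
```

```bash
python3 st.py; python3 - <<'E'
from h import *
from fit import R,t
s=robot.sense();json.dump({k:np.asarray(s[k]).tolist() for k in('tool_pos','tcp_rot')},open('pics/w8s.json','w'))
w=save('w8','wrist')['frame']; W=wcam('w8')
b=save('s8','scene')['frame'][180:285,215:335]
for n,X in [('L in122',(0,-6,122)),('part+',(0,-6,102)),('part-',(0,-16,102)),('R in122',(0,-16,122)),('R in122 -18',(0,-18,122)),('R out122',(0,-68,122)),('jarR near top',(0,-158,62)),('jar near -168',(0,-168,62))]: print(n,proj(W,R@np.array(X)+t)[0].round(1))
g=w[:,320].astype(int); print([(v,g[v].tolist()) for v in range(122,160)])
a=cv2.resize(w[40:340,220:420,::-1],None,fx=2,fy=2,interpolation=cv2.INTER_CUBIC); b=cv2.resize(b[:,:,::-1],None,fx=3.33,fy=3.33,interpolation=cv2.INTER_CUBIC)[:600,:400]
o=np.zeros((600,800,3),np.uint8);o[:600,:400]=a;o[:b.shape[0],400:400+b.shape[1]]=b;cv2.imwrite('pics/c8.png',o)
E
```

```text
t 20.95 tcp rack [  0.5 -82.1 258.5] F rack [0.1 0.8 0.3] M [-0.01 -0.01  0.03] w 85.4
L in122 [320.6 128.4]
part+ [320.5 128.8]
part- [320.5 141.1]
R in122 [320.6 141.6]
R in122 -18 [320.6 144.2]
R out122 [320.8 206.3]
jarR near top [320.9 277.6]
jar near -168 [320.9 286.2]
[(122, [135, 131, 123]), (123, [135, 131, 122]), (124, [147, 143, 133]), (125, [146, 142, 133]), (126, [118, 115, 107]), (127, [101, 97, 88]), (128, [101, 92, 75]), (129, [146, 122, 74]), (130, [159, 133, 79]), (131, [158, 132, 78]), (132, [158, 132, 78]), (133, [157, 132, 78]), (134, [156, 131, 77]), (135, [156, 130, 78]), (136, [155, 130, 77]), (137, [154, 130, 76]), (138, [153, 129, 76]), (139, [154, 130, 77]), (140, [142, 118, 69]), (141, [112, 102, 81]), (142, [126, 122, 111]), (143, [144, 140, 131]), (144, [177, 172, 162]), (145, [176, 172, 162]), (146, [172, 167, 157]), (147, [172, 167, 157]), (148, [172, 167, 157]), (149, [172, 167, 157]), (150, [173, 168, 158]), (151, [172, 168, 158]), (152, [173, 168, 158]), (153, [173, 168, 158]), (154, [172, 167, 158]), (155, [173, 168, 158]), (156, [172, 167, 158]), (157, [172, 167, 157]), (158, [161, 157, 149]), (159, [99, 98, 95])]
```

View pics/c8.png

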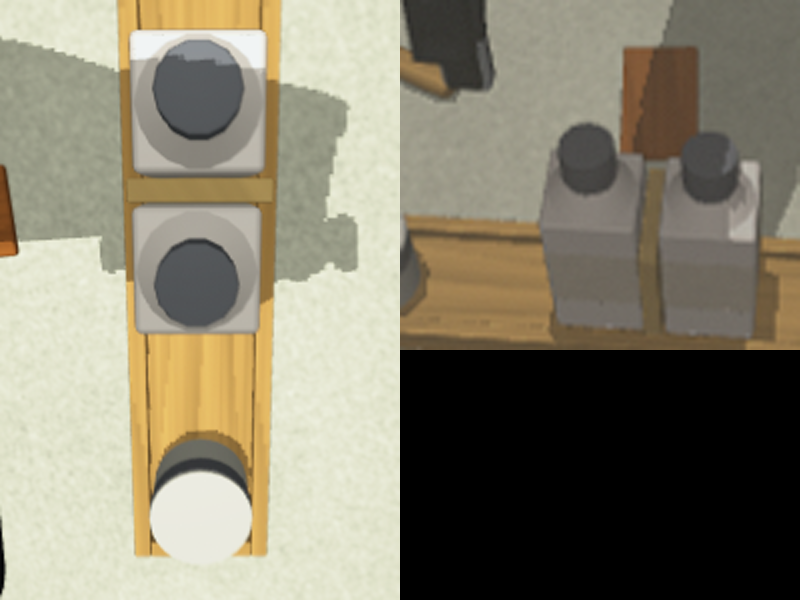

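Both bottles stand flat against the board: wrist crop edges at v≈177 and v≈203 adjoin the board's bar (180–200). As a safeguard against a residual foot gap, I nudge each one gently from outside, below board-top height, with the back of an open finger.

Request:
apply_moves([
  [[-0.03,0,0],-0.15,0.0854],
  [[-0.053,-0.001,0],-0.3,0.0854],
  [[-0.053,-0.001,0],-0.45,0.0854],
  [[-0.053,-0.001,0],-0.6,0.0854],
  [[-0.053,-0.001,0],-0.75,0.0854],
  [[-0.053,-0.001,0],-0.9,0.0854],
  [[-0.053,-0.001,0],-1.05,0.0854],
  [[-0.053,-0.001,0],-1.2,0.0854],
  [[-0.053,-0.001,0],-1.35,0.0854],
  [[-0.053,-0.001,0],-1.5,0.0854],
  [[-0.053,-0.001,0],-1.571,0.0854],
  [[-0.053,-0.001,0],-1.571,0.0854],
])

```text
clock: 22.25
tool_pos: [532.9, -146.7, 252.3]
tcp_rot: [[-0.998, 0.061, -0.004], [0.061, 0.998, 0.002], [0.004, 0.001, -1.0]]
wrist_force: [-0.1, 0.2, 0.3]
width: 1.002
```

```bash
python3 st.py; python3 -c "
from h import *
s=robot.sense();print(np.round(s['tcp_rot'],3),np.round(s['joint_pos'],1))"
```

```text
t 22.25 tcp rack [  -3.6 -132.3  252.3] F rack [-0.1  0.2  0.3] M [-0.04 -0.01 -0.04] w 85.6
[[-0.998  0.061 -0.004]
 [ 0.061  0.998  0.002]
 [ 0.004  0.001 -1.   ]] [-15.4  19.6  11.4  82.    0.  -11.9]
```

Request:
apply_moves([
  [[-0.002,-0.003,0.03],0,0.0854],
  [[-0.002,-0.003,0.07],0,0.0854],
  [[-0.002,-0.003,0.11],0,0.0854],
  [[-0.002,-0.003,0.14],0,0.0854],
  [[-0.002,-0.003,0.16],0,0.0854],
  [[-0.002,-0.003,0.17],0,0.0854],
  [[-0.002,-0.003,0.17],0,0.0854],
])

```text
clock: 22.95
tool_pos: [533.9, -150.1, 82.3]
tcp_rot: [[-0.998, 0.062, -0.004], [0.062, 0.998, 0.001], [0.005, 0.001, -1.0]]
wrist_force: [-0.1, 0.8, 0.5]
width: 1.002
```

```bash
python3 st.py
```

```text
t 22.95 tcp rack [  -2.3 -135.6   82.3] F rack [-0.1  0.8  0.5] M [-0.01  0.01  0.02] w 85.6
```

Down another 10 mm, then a slow push towards the board.

Request:
apply_moves([
  [[0,0,0.005],0,0.0854],
  [[0,0,0.01],0,0.0854],
  [[0,0.002,0.01],0,0.0854],
  [[0,0.004,0.01],0,0.0854],
  [[0,0.006,0.01],0,0.0854],
  [[0,0.007,0.01],0,0.0854],
  [[0,0.008,0.01],0,0.0854],
  [[0,0.009,0.01],0,0.0854],
  [[0,0.01,0.01],0,0.0854],
  [[0,0.01,0.01],0,0.0854],
])

```text
clock: 23.95
tool_pos: [537.1, -146.1, 77.6]
tcp_rot: [[-0.998, 0.065, 0.003], [0.065, 0.998, -0.009], [-0.004, -0.009, -1.0]]
wrist_force: [-4.5, -16.0, 10.3]
width: 0.998
```

```bash
python3 st.py
```

```text
t 23.95 tcp rack [   0.6 -131.4   77.6] F rack [ -3.5 -16.2  10.3] M [-1.75  0.74  0.23] w 85.3
```

The push reached 16 N against the board and the bottle did not move. I withdraw and go to the left side.

Request:
apply_moves([
  [[0,-0.006,0],0,0.0854],
  [[0,-0.012,0],0,0.0854],
  [[0,-0.014,-0.03],0,0.0854],
  [[0,-0.014,-0.08],0,0.0854],
  [[0,-0.014,-0.13],0,0.0854],
  [[0,-0.014,-0.18],0,0.0854],
  [[0,0.036,-0.19],0,0.0854],
  [[0,0.086,-0.19],0,0.075],
  [[0,0.136,-0.19],0,0.072],
  [[0,0.186,-0.19],0,0.072],
  [[0,0.222,-0.19],0,0.072],
  [[0,0.222,-0.19],0,0.072],
])

```text
clock: 25.15
tool_pos: [549.5, 85.6, 264.0]
tcp_rot: [[-0.999, 0.054, -0.001], [0.054, 0.999, 0.002], [0.001, 0.002, -1.0]]
wrist_force: [-0.6, -0.7, -0.6]
width: 0.843
```

```bash
python3 st.py; python3 - <<'E'
from h import *
from fit import R,t
b=save('s9','scene'); T9=save('t9','top')
S=load('s9')
E
```

```text
t 25.15 tcp rack [ -1.4 100.6 264. ] F rack [-0.6 -0.7 -0.6] M [-0.07  0.06  0.07] w 72.0
```

Request:
apply_moves([
  [[0,0.005,0.02],0,0.055],
  [[0,0.005,0.06],0,0.055],
  [[0,0.005,0.09],0,0.055],
  [[0,0.005,0.12],0,0.055],
  [[0,0.005,0.145],0,0.055],
  [[0,0.005,0.165],0,0.055],
  [[0,0.005,0.177],0,0.055],
  [[0,0.005,0.177],0,0.055],
])

```text
clock: 26.05
tool_pos: [548.8, 84.1, 85.7]
tcp_rot: [[-0.998, 0.064, -0.004], [0.064, 0.998, -0.001], [0.004, -0.001, -1.0]]
wrist_force: [0.5, 0.3, 0.9]
width: 0.642
```

```bash
python3 st.py
```

```text
t 26.05 tcp rack [-2.  99.1 85.7] F rack [0.5 0.3 0.9] M [-0.12 -0.01 -0.02] w 54.8
```

Request:
apply_moves([
  [[0,-0.0015,0],0,0.055],
  [[0,-0.003,0],0,0.055],
  [[0,-0.0045,0],0,0.055],
  [[0,-0.006,0],0,0.055],
  [[0,-0.007,0],0,0.055],
  [[0,-0.007,0],0,0.055],
])

```text
clock: 26.65
tool_pos: [550.8, 80.0, 88.7]
tcp_rot: [[-0.998, 0.061, 0.003], [0.061, 0.998, 0.003], [-0.003, 0.003, -1.0]]
wrist_force: [0.2, 5.0, 2.7]
width: 0.642
```

```bash
python3 st.py
```

```text
t 26.65 tcp rack [ 0.3 95.1 88.7] F rack [-0.1  5.   2.7] M [ 0.57 -0.1   0.  ] w 54.8
```

Request:
apply_moves([
  [[0,-0.001,0],0,0.055],
  [[0,-0.002,0],0,0.055],
  [[0,-0.003,0],0,0.055],
  [[0,-0.004,0],0,0.055],
  [[0,-0.004,0],0,0.055],
])

```text
clock: 27.15
tool_pos: [551.1, 77.0, 89.4]
tcp_rot: [[-0.998, 0.06, 0.004], [0.06, 0.998, 0.004], [-0.004, 0.004, -1.0]]
wrist_force: [-0.1, 8.4, 4.9]
width: 0.646
```

```bash
python3 st.py
```

```text
t 27.15 tcp rack [ 0.8 92.1 89.4] F rack [-0.6  8.4  4.9] M [ 0.81 -0.04 -0.02] w 55.2
```

The contact yielded 3 mm, so the bottle may be leaning over. I ease off slowly, rise clear and inspect.

Request:
apply_moves([
  [[0,0.0015,0],0,0.055],
  [[0,0.003,0],0,0.055],
  [[0,0.0045,0],0,0.055],
  [[0,0.006,0],0,0.055],
  [[0,0.0075,0],0,0.055],
  [[0,0.009,0],0,0.055],
  [[0,0.01,-0.02],0,0.055],
  [[0,0.01,-0.07],0,0.055],
  [[0,0.01,-0.12],0,0.055],
  [[0,0.01,-0.17],0,0.0854],
  [[0,0.01,-0.18],0,0.0854],
  [[0,0.01,-0.18],0,0.0854],
])

```text
clock: 28.35
tool_pos: [551.5, 84.6, 270.1]
tcp_rot: [[-0.998, 0.062, 0.006], [0.062, 0.998, 0.0], [-0.006, 0.001, -1.0]]
wrist_force: [-0.1, -0.7, -1.4]
width: 0.999
```

Request:
apply_moves([
  [[0,-0.045,0],0.15,0.0854],
  [[0,-0.09,0],0.3,0.0854],
  [[0,-0.135,0],0.45,0.0854],
  [[0,-0.18,0],0.6,0.0854],
  [[0,-0.182,0],0.75,0.0854],
  [[0,-0.182,0],0.9,0.0854],
  [[0,-0.182,0],1.05,0.0854],
  [[0,-0.182,0],1.2,0.0854],
  [[0,-0.182,0],1.35,0.0854],
  [[0,-0.182,0],1.5,0.0854],
  [[0,-0.182,0],1.571,0.0854],
  [[0,-0.182,0],1.571,0.0854],
])

```text
clock: 29.55
tool_pos: [537.6, -97.0, 264.7]
tcp_rot: [[0.062, 0.998, -0.005], [0.998, -0.062, 0.001], [0.0, -0.005, -1.0]]
wrist_force: [0.4, 0.2, -1.1]
width: 1.001
```

```bash
python3 st.py; python3 - <<'E'
from h import *
from fit import R,t
s=robot.sense();json.dump({k:np.asarray(s[k]).tolist() for k in('tool_pos','tcp_rot')},open('pics/w10s.json','w'))
w=save('w10','wrist')['frame']; W=wcam('w10')
b=save('s10','scene')['frame'][180:285,215:335]
for n,X in [('part+',(0,-6,102)),('part-',(0,-16,102)),('L out',(0,46,122)),('R out122',(0,-68,122))]: print(n,proj(W,R@np.array(X)+t)[0].round(1))
v0=int(proj(W,R@np.array((0,-11,102))+t)[0][1]); 
for u in (300,320,342): print(u,v0-16,[w[v,u].tolist() for v in range(v0-16,v0+17)])
a=cv2.resize(w[40:340,220:420,::-1],None,fx=2,fy=2,interpolation=cv2.INTER_CUBIC); b=cv2.resize(b[:,:,::-1],None,fx=3.33,fy=3.33,interpolation=cv2.INTER_CUBIC)[:600,:400]
o=np.zeros((600,800,3),np.uint8);o[:600,:400]=a;o[:b.shape[0],400:400+b.shape[1]]=b;cv2.imwrite('pics/c10.png',o)
E
```

```text
t 29.55 tcp rack [ -1.9 -82.4 264.7] F rack [ 0.3  0.2 -1.1] M [-0.02 -0.03  0.03] w 85.5
part+ [326. 129.]
part- [325.9 141.1]
L out [326.3  57.5]
R out122 [325.9 204.8]
300 119 [[157, 153, 143], [135, 131, 123], [106, 102, 96], [101, 98, 89], [105, 95, 75], [145, 113, 62], [150, 115, 61], [150, 115, 61], [150, 115, 61], [150, 115, 61], [125, 99, 54], [154, 129, 77], [157, 133, 79], [157, 133, 79], [156, 132, 79], [157, 132, 78], [156, 131, 78], [155, 131, 78], [156, 130, 78], [154, 130, 78], [154, 130, 78], [156, 131, 78], [119, 97, 56], [151, 118, 62], [152, 118, 63], [151, 118, 62], [152, 118, 62], [152, 117, 62], [151, 118, 65], [117, 112, 98], [124, 119, 107], [125, 121, 112], [154, 150, 140]]
320 119 [[151, 147, 138], [136, 133, 124], [105, 102, 95], [102, 99, 89], [94, 90, 80], [96, 93, 84], [135, 108, 63], [141, 110, 58], [142, 110, 57], [141, 110, 57], [117, 93, 52], [151, 126, 75], [155, 129, 76], [154, 130, 76], [154, 129, 76], [153, 130, 76], [153, 130, 76], [154, 129, 77], [154, 129, 76], [155, 131, 77], [155, 129, 77], [155, 131, 78], [120, 98, 56], [142, 110, 58], [142, 109, 57], [142, 109, 57], [142, 109, 57], [138, 112, 72], [120, 116, 105], [117, 111, 97], [124, 118, 106], [125, 121, 112], [154, 149, 141]]
342 119 [[158, 154, 144], [137, 134, 125], [106, 103, 96], [103, 101, 91], [95, 92, 80], [97, 94, 85], [135, 110, 72], [149, 117, 63], [151, 117, 62], [151, 117, 62], [133, 105, 57], [152, 126, 75], [156, 130, 77], [156, 131, 78], [155, 132, 79], [155, 131, 79], [156, 131, 78], [157, 131, 77], [155, 131, 78], [154, 130, 77], [155, 130, 77], [156, 131, 77], [122, 100, 57], [150, 117, 61], [151, 117, 61], [151, 117, 61], [150, 118, 62], [144, 119, 74], [121, 117, 106], [117, 111, 99], [127, 122, 109], [124, 120, 112], [155, 151, 141]]
```

View pics/c10.png

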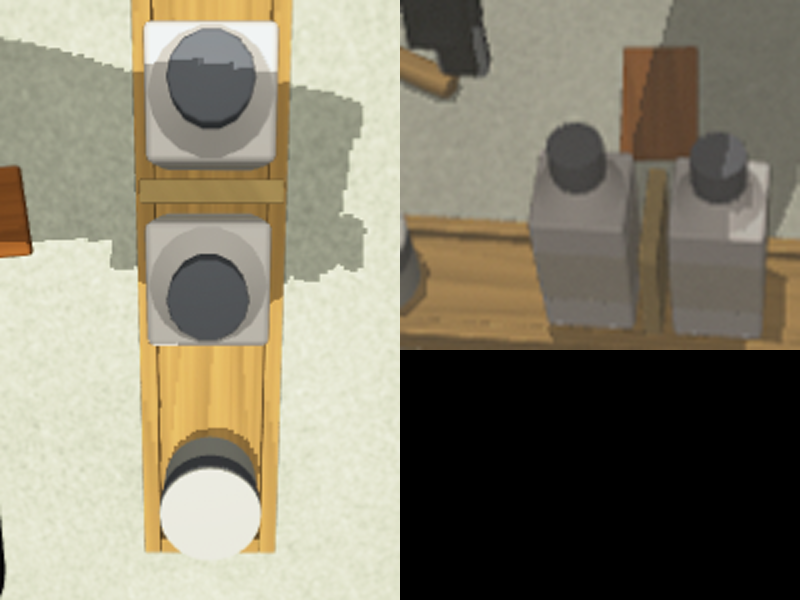

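The crop shows the nudges kicked the feet out instead: gaps are about 3.5 mm left (v 166→180) and about 4.5 mm right (v 203→215). The firm cap-carry gave a flush result before, so I repeat that for both, with light contact, and check numerically because the picture count is used up.

Request:
apply_moves([
  [[0.0354,0,0.03],0,0.07],
  [[0.0354,0,0.07],0,0.07],
  [[0.0354,0,0.105],0,0.07],
  [[0.0354,0,0.127],0,0.07],
  [[0.0354,0,0.127],0,0.05],
  [[0.0354,0,0.127],0,0.038],
  [[0.0354,0,0.127],0,0.033],
  [[0.0354,0,0.127],0,0.02],
  [[0.0354,0,0.127],0,0.02],
  [[0.0354,0,0.127],0,0.02],
], grip_force=60)

```text
clock: 30.65
tool_pos: [542.1, -62.0, 142.4]
tcp_rot: [[0.062, 0.998, 0.003], [0.998, -0.062, -0.0], [-0.0, 0.003, -1.0]]
wrist_force: [-1.7, 0.3, 6.4]
width: 0.327
```

```bash
python3 st.py
```

```text
t 30.65 tcp rack [  0.4 -47.1 142.4] F rack [-1.7  0.2  6.4] M [-0.01  0.25  0.04] w 27.9
```

Request:
apply_moves([
  [[0,0,-0.002],0,0.02],
  [[0,-0.0005,-0.004],0,0.02],
  [[0,-0.0005,-0.006],0,0.02],
  [[0,-0.0005,-0.006],0,0.02],
  [[0.001,-0.0005,-0.006],0,0.02],
  [[0.002,-0.0005,-0.006],0,0.02],
  [[0.003,-0.0005,-0.006],0,0.02],
  [[0.004,-0.0005,-0.006],0,0.02],
  [[0.004,-0.0005,-0.006],0,0.02],
], grip_force=60)

```text
clock: 31.55
tool_pos: [540.8, -57.5, 146.4]
tcp_rot: [[0.062, 0.998, -0.0], [0.998, -0.062, 0.0], [0.0, -0.0, -1.0]]
wrist_force: [-0.1, -0.1, -3.5]
width: 0.327
```

```bash
python3 st.py
```

```text
t 31.55 tcp rack [ -1.2 -42.8 146.4] F rack [-0.  -0.1 -3.5] M [-0.   -0.07  0.03] w 27.9
```

Request:
apply_moves([
  [[0.0005,0,0.0005],0,0.02],
  [[0.001,0,0.001],0,0.02],
  [[0.0015,0,0.0015],0,0.02],
  [[0.002,0,0.002],0,0.02],
  [[0.002,0,0.002],0,0.02],
], grip_force=60)

```text
clock: 32.05
tool_pos: [540.8, -55.7, 144.4]
tcp_rot: [[0.062, 0.998, -0.0], [0.998, -0.062, 0.0], [0.0, -0.0, -1.0]]
wrist_force: [0.3, -0.1, -2.7]
width: 0.327
```

```bash
python3 st.py
```

```text
t 32.05 tcp rack [ -1.3 -40.9 144.4] F rack [ 0.3 -0.1 -2.7] M [-0.01 -0.01  0.01] w 27.9
```

Request:
apply_moves([
  [[0.0005,0,0],0,0.02],
  [[0.001,0,0],0,0.02],
  [[0.0015,0,0],0,0.02],
  [[0.002,0,0],0,0.02],
  [[0.002,0,0],0,0.02],
], grip_force=60)

```text
clock: 32.55
tool_pos: [541.1, -54.3, 144.7]
tcp_rot: [[0.062, 0.998, 0.0], [0.998, -0.062, -0.001], [-0.001, 0.0, -1.0]]
wrist_force: [-1.1, -3.5, -2.1]
width: 0.324
```

```bash
python3 st.py
```

```text
t 32.55 tcp rack [ -1.1 -39.5 144.7] F rack [-0.9 -3.6 -2.1] M [-0.64  0.15 -0.01] w 27.7
```

Request:
apply_moves([
  [[0,0,0.0006],0,0.02],
  [[0,0,0.0012],0,0.02],
  [[0,0,0.0018],0,0.02],
  [[0,0,0.0024],0,0.02],
  [[0,0,0.003],0,0.02],
  [[0,0,0.0035],0,0.02],
  [[0,0,0.0035],0,0.02],
], grip_force=60)

```text
clock: 33.25
tool_pos: [541.3, -54.2, 142.7]
tcp_rot: [[0.062, 0.998, 0.002], [0.998, -0.062, -0.001], [-0.001, 0.002, -1.0]]
wrist_force: [-3.0, -3.3, 7.1]
width: 0.326
```

```bash
python3 st.py
```

```text
t 33.25 tcp rack [ -0.8 -39.4 142.7] F rack [-2.8 -3.4  7.1] M [-0.92  0.85 -0.03] w 27.9
```

Request:
apply_moves([
  [[-0.0005,0,-0.001],0,0.02],
  [[-0.001,0,-0.0015],0,0.02],
  [[-0.001,0,-0.0015],0,0.032],
  [[-0.001,0,-0.0015],0,0.036],
  [[-0.001,0,-0.0015],0,0.045],
  [[-0.001,0,-0.0015],0,0.07],
  [[-0.001,0,-0.02],0,0.07],
  [[-0.001,0,-0.06],0,0.0854],
  [[-0.02,0,-0.1],0,0.0854],
  [[-0.04,0,-0.12],0,0.0854],
  [[-0.04,0,-0.12],0,0.0854],
  [[-0.04,0,-0.12],0,0.0854],
], grip_force=40)

```text
clock: 34.45
tool_pos: [538.6, -93.7, 260.8]
tcp_rot: [[0.063, 0.998, 0.0], [0.998, -0.063, 0.001], [0.001, 0.0, -1.0]]
wrist_force: [0.1, -1.2, -0.6]
width: 1.001
```

```bash
cat > gap.py <<'E'
import sys
from h import *
from fit import R,t
n=sys.argv[1]
s=robot.sense();json.dump({k:np.asarray(s[k]).tolist() for k in('tool_pos','tcp_rot')},open(f'pics/{n}s.json','w'))
w=save(n,'wrist')['frame']; W=wcam(n)
pr=lambda y,z:proj(W,R@np.array((-1,y,z))+t)[0]
c=pr(-11,102); print('part+-',pr(-6,102).round(1),pr(-16,102)[1].round(1))
u=int(c[0]);v0=int(c[1])
# redness-blueness ratio: wood >1.5, bottle ~1.1
for uu in (u-22,u-12,u,u+12,u+20):
    col=w[v0-18:v0+19,uu].astype(float); r=(col[:,0]-col[:,2])/(col.sum(1)/3)
    print(uu,'start',v0-18,'ratio x100',(100*r).round().astype(int).tolist()); 
    if uu==u: print('  bright',(col.sum(1)/3).astype(int).tolist())
E
python3 st.py; python3 gap.py w11
```

```text
t 34.45 tcp rack [ -1.1 -79.  260.8] F rack [ 0.2 -1.2 -0.6] M [ 0.01  0.01 -0.02] w 85.5
part+- [322.7 133.2] 145.3
300 start 121 ratio x100 [9, 9, 9, 9, 9, 14, 21, 77, 82, 81, 81, 81, 77, 66, 63, 64, 63, 63, 64, 64, 63, 64, 64, 65, 55, 14, 10, 9, 9, 8, 8, 8, 8, 8, 9, 9, 9]
310 start 121 ratio x100 [8, 9, 9, 9, 9, 14, 16, 56, 81, 83, 81, 82, 79, 65, 64, 64, 65, 63, 63, 66, 64, 64, 64, 65, 58, 15, 10, 9, 9, 8, 8, 9, 9, 9, 9, 9, 9]
322 start 121 ratio x100 [9, 10, 9, 9, 10, 14, 16, 59, 80, 80, 81, 81, 77, 65, 64, 65, 64, 64, 64, 65, 65, 64, 66, 65, 57, 15, 10, 9, 9, 8, 8, 9, 9, 9, 9, 9, 9]
  bright [129, 129, 145, 137, 106, 95, 88, 105, 109, 111, 110, 110, 97, 121, 123, 122, 121, 121, 121, 120, 120, 119, 118, 120, 94, 114, 121, 154, 174, 167, 165, 166, 166, 166, 166, 166, 166]
334 start 121 ratio x100 [8, 9, 8, 9, 9, 13, 17, 59, 80, 82, 82, 82, 78, 66, 65, 64, 63, 64, 64, 64, 65, 65, 64, 64, 58, 16, 11, 10, 9, 8, 8, 8, 8, 9, 9, 9, 9]
342 start 121 ratio x100 [8, 9, 10, 9, 9, 12, 17, 60, 80, 82, 81, 82, 77, 64, 64, 64, 64, 63, 65, 65, 64, 64, 64, 63, 58, 16, 11, 9, 9, 9, 9, 8, 8, 8, 8, 8, 8]
```

The right bottle is flush: board pixels (ratio ~64) pass straight into bottle pixels at v=146 across all columns. On the left a 4–4.5 mm strip of floor shows, so I give it the same cap-carry.

Request:
apply_moves([
  [[0.045,0,0],0,0.07],
  [[0.085,0.0005,0],0,0.07],
  [[0.1034,0.0005,0.02],0,0.07],
  [[0.1034,0.0005,0.06],0,0.07],
  [[0.1034,0.0005,0.1],0,0.07],
  [[0.1034,0.0005,0.12],0,0.07],
  [[0.1034,0.0005,0.12],0,0.05],
  [[0.1034,0.0005,0.12],0,0.038],
  [[0.1034,0.0005,0.12],0,0.033],
  [[0.1034,0.0005,0.12],0,0.02],
  [[0.1034,0.0005,0.12],0,0.02],
  [[0.1034,0.0005,0.12],0,0.02],
], grip_force=60)

```text
clock: 35.7
tool_pos: [546.4, 9.6, 142.6]
tcp_rot: [[0.062, 0.998, 0.003], [0.998, -0.062, 0.001], [0.001, 0.003, -1.0]]
wrist_force: [-1.6, 1.4, 6.5]
width: 0.328
```

```bash
python3 st.py
```

```text
t 35.7 tcp rack [  0.3  24.6 142.6] F rack [-1.7  1.3  6.5] M [0.18 0.28 0.03] w 28.0
```

Request:
apply_moves([
  [[0,0,-0.002],0,0.02],
  [[0,0,-0.004],0,0.02],
  [[0,0,-0.006],0,0.02],
  [[0,0,-0.007],0,0.02],
  [[0,0,-0.007],0,0.02],
  [[-0.001,0,-0.007],0,0.02],
  [[-0.002,0,-0.007],0,0.02],
  [[-0.003,0,-0.006],0,0.02],
  [[-0.0035,0,-0.005],0,0.02],
  [[-0.0035,0,-0.005],0,0.02],
], grip_force=60)

```text
clock: 36.7
tool_pos: [545.1, 5.9, 145.8]
tcp_rot: [[0.062, 0.998, -0.001], [0.998, -0.062, -0.0], [-0.0, -0.001, -1.0]]
wrist_force: [0.3, -0.4, -5.3]
width: 0.327
```

```bash
python3 st.py
```

```text
t 36.7 tcp rack [ -0.8  20.8 145.8] F rack [ 0.3 -0.4 -5.3] M [ 0.   -0.01  0.04] w 27.9
```

Hanging free and not yet touching. I creep in.

Request:
apply_moves([
  [[-0.0005,0,0],0,0.02],
  [[-0.001,0,0],0,0.02],
  [[-0.0015,0,0],0,0.02],
  [[-0.002,0,0],0,0.02],
  [[-0.002,0,0],0,0.02],
], grip_force=60)

```text
clock: 37.2
tool_pos: [545.2, 3.9, 146.0]
tcp_rot: [[0.062, 0.998, 0.0], [0.998, -0.062, -0.0], [-0.0, 0.0, -1.0]]
wrist_force: [-0.9, 0.7, -5.4]
width: 0.328
```

```bash
python3 st.py
```

```text
t 37.2 tcp rack [ -0.6  18.9 146. ] F rack [-1.   0.6 -5.4] M [-0.08  0.   -0.02] w 28.0
```

Request:
apply_moves([
  [[-0.0005,0,0],0,0.02],
  [[-0.001,0,0],0,0.02],
  [[-0.0015,0,0],0,0.02],
  [[-0.002,0,0],0,0.02],
  [[-0.002,0,0],0,0.02],
], grip_force=60)

```text
clock: 37.7
tool_pos: [545.1, 2.8, 146.3]
tcp_rot: [[0.061, 0.998, 0.0], [0.998, -0.061, 0.002], [0.002, 0.0, -1.0]]
wrist_force: [0.3, 4.2, -3.1]
width: 0.322
```

```bash
python3 st.py
```

```text
t 37.7 tcp rack [ -0.6  17.7 146.3] F rack [-0.   4.2 -3.1] M [ 1.01  0.19 -0.03] w 27.5
```

Contact (4.2 N). Lower until it bears.

Request:
apply_moves([
  [[0,0,0.0007],0,0.02],
  [[0,0,0.0014],0,0.02],
  [[0,0,0.0021],0,0.02],
  [[0,0,0.0028],0,0.02],
  [[0,0,0.0035],0,0.02],
  [[0,0,0.0042],0,0.02],
  [[0,0,0.0042],0,0.02],
], grip_force=60)

```text
clock: 38.4
tool_pos: [545.5, 2.6, 143.1]
tcp_rot: [[0.062, 0.998, 0.002], [0.998, -0.062, 0.001], [0.001, 0.002, -1.0]]
wrist_force: [-2.0, 5.9, 2.8]
width: 0.324
```

```bash
python3 st.py
```

```text
t 38.4 tcp rack [ -0.2  17.5 143.1] F rack [-2.4  5.8  2.8] M [ 1.32  0.4  -0.04] w 27.7
```

Request:
apply_moves([
  [[0.0005,0,0.0007],0,0.02],
  [[0.001,0,0.0014],0,0.02],
  [[0.001,0,0.0014],0,0.02],
], grip_force=60)

```text
clock: 38.7
tool_pos: [545.8, 3.0, 143.0]
tcp_rot: [[0.062, 0.998, 0.003], [0.998, -0.062, -0.0], [0.0, 0.003, -1.0]]
wrist_force: [-2.6, 4.4, 9.3]
width: 0.326
```

```bash
python3 st.py
```

```text
t 38.7 tcp rack [1.00e-01 1.80e+01 1.43e+02] F rack [-2.8  4.2  9.3] M [ 0.92  0.99 -0.01] w 27.8
```

Request:
apply_moves([
  [[0.0005,0,-0.001],0,0.02],
  [[0.001,0,-0.002],0,0.02],
  [[0.001,0,-0.002],0,0.032],
  [[0.001,0,-0.002],0,0.036],
  [[0.001,0,-0.002],0,0.045],
  [[0.001,0,-0.002],0,0.07],
  [[0.001,0,-0.02],0,0.07],
  [[0.001,0,-0.06],0,0.0854],
  [[-0.03,0,-0.1],0,0.0854],
  [[-0.07,0,-0.12],0,0.0854],
  [[-0.098,0,-0.12],0,0.0854],
  [[-0.098,0,-0.12],0,0.0854],
], grip_force=40)

```text
clock: 39.9
tool_pos: [539.3, -98.2, 261.5]
tcp_rot: [[0.067, 0.998, 0.002], [0.998, -0.067, -0.002], [-0.002, 0.002, -1.0]]
wrist_force: [-0.1, 0.6, -0.1]
width: 0.999
```

```bash
python3 st.py; python3 gap.py w12; python3 - <<'E'
from h import *
from fit import R,t
# jars/bystanders check: scene+top difference away from the rack middle vs start
for n,c in(('s12','scene'),('t12','top')):
    b=save(n,c)['frame'][:,:,::-1].astype(int); a=cv2.imread(f"pics/{c}0.png").astype(int)
    d=(abs(a-b).max(2)>60).astype(np.uint8); k,_,st,_=cv2.connectedComponentsWithStats(cv2.morphologyEx(d,cv2.MORPH_OPEN,np.ones((3,3))))
    print(c,[r[:5].tolist() for r in st[1:] if r[4]>25])
W=wcam('w12')
for n,X in (('jarR near',(0,-155,62)),('R out122',(-1,-68,122)),('L out122',(0,46,122)),('L cap',(0,20,162)),('R cap',(0,-42,162))): print(n,proj(W,R@np.array(X)+t)[0].round(1))
E
```

```text
t 39.9 tcp rack [-1.000e-01 -8.350e+01  2.615e+02] F rack [-0.1  0.6 -0.1] M [ 0.05  0.03 -0.03] w 85.3
part+- [320.8 127.1] 139.4
298 start 115 ratio x100 [8, 9, 9, 9, 9, 8, 8, 9, 9, 10, 9, 16, 52, 63, 65, 64, 63, 65, 64, 63, 64, 64, 64, 62, 38, 13, 9, 9, 9, 9, 8, 8, 8, 8, 8, 8, 9]
308 start 115 ratio x100 [9, 10, 10, 10, 10, 9, 8, 9, 9, 9, 9, 17, 52, 64, 65, 63, 64, 64, 65, 65, 65, 63, 64, 63, 36, 12, 9, 8, 8, 8, 9, 9, 9, 9, 9, 9, 9]
320 start 115 ratio x100 [9, 10, 9, 9, 10, 9, 9, 9, 9, 9, 10, 20, 54, 63, 64, 64, 65, 65, 64, 65, 64, 66, 65, 62, 35, 13, 10, 9, 9, 9, 9, 9, 9, 9, 9, 9, 8]
  bright [129, 129, 128, 129, 129, 128, 129, 131, 138, 137, 115, 94, 107, 120, 122, 121, 120, 120, 120, 120, 119, 118, 118, 107, 99, 119, 146, 169, 168, 165, 165, 165, 165, 165, 165, 165, 165]
332 start 115 ratio x100 [10, 9, 10, 9, 9, 9, 8, 8, 9, 10, 11, 24, 54, 64, 65, 65, 64, 63, 65, 64, 65, 63, 64, 62, 32, 13, 9, 9, 9, 9, 8, 8, 9, 9, 9, 9, 9]
340 start 115 ratio x100 [9, 8, 8, 8, 8, 8, 8, 9, 8, 9, 11, 25, 56, 63, 64, 63, 64, 65, 65, 64, 64, 63, 64, 64, 33, 13, 9, 9, 9, 8, 8, 8, 8, 8, 8, 8, 8]
sc
[... 351 characters left out ...]
5, 15, 7, 79]]
top [[377, 84, 6, 6, 35], [385, 138, 37, 36, 1040], [233, 219, 17, 17, 232], [310, 219, 13, 8, 79], [249, 221, 22, 20, 282], [308, 228, 15, 9, 116], [423, 228, 8, 10, 41], [405, 231, 15, 15, 207], [303, 236, 4, 8, 29], [256, 243, 26, 7, 115], [349, 242, 82, 23, 976], [303, 245, 19, 8, 114], [333, 247, 4, 8, 27], [327, 264, 8, 27, 105], [327, 292, 20, 42, 674], [398, 312, 32, 20, 285], [312, 329, 11, 52, 181], [0, 383, 89, 97, 4830], [309, 396, 4, 10, 30], [304, 424, 4, 9, 27], [264, 437, 40, 19, 297], [279, 468, 5, 12, 44], [423, 469, 5, 6, 26], [311, 475, 27, 5, 111]]
jarR near [322.6 272.6]
R out122 [321.2 203.9]
L out122 [321.7  54.5]
L cap [322.   84.1]
R cap [322.4 178.7]
```

Both sides are flush: no floor shows between board and bottle on either side, in any column. In the scene view, nothing differs at the pots, bowl, cup or jar bases. I hand in.

```bash
python3 -c "
from station import robot
print(robot.hand_in())"
```

```text
the job is handed in; nothing more can be done
None
```

Both bottles now stand upright on the lane floor, each touching the partition on its own side, and I have handed the job in at about 40 s.

- **How it went:** I gripped each bottle by its cap and turned it upright by pressing its foot against the partition. Then I lifted it a few millimetres, carried it until it touched the partition, and lowered it under force control before letting go.
- **What went wrong on the way:**
  - The grip slipped off bottle_right's cap while it was being turned upright. Its foot was already on the floor and it leaned on the partition, so I eased it back onto its foot.
  - A safety nudge I gave each bottle afterwards opened gaps of about 3.5–4.5 mm. I closed both by lifting and carrying each bottle back to the partition.
- **Last checks:**
  - The final wrist-camera pixel profiles showed no floor between partition and bottle on either side. The resolution is roughly 0.5 mm, so a smaller gap would not show.
  - The gripper was open and clear, with about 0 N on the wrist.
  - The scene camera, compared with the start, showed no change at the pot, bowl, cup or jar bases. The top camera did differ at the bisque pot and the brush. I took that for arm shadow, since the scene view showed no change at the pot, but I did not confirm it.
  - I had used all 12 pictures by then, so these last checks were numerical and I did not view a final image.

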